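Build and clamp a spacer pack in the spring-bed jig

ROBOT

A 6-joint arm with a two-finger parallel gripper is mounted at the origin on a cart in front of the work surface, level with it; the furniture and walls round the work are solid. World frame = base frame: x ahead of the robot, y to its left, z up, the work surface at z = 0. Lengths are in m, angles in rad, forces in N, time in s.
With the tool pointing down it reaches from about 0.35 to 0.875 m from the base axis. Payload 4.2 kg.
Tool frame: the origin (TCP) lies between the finger pads; the fingertips stand 17 mm ahead of it and the grasp point (between the pads) lies 2 mm behind it (r.tips_ahead is the distance from the TCP to the fingertips, in m); z points along the fingers, y is the direction in which the jaws open and shut (so a half turn about z gives the same grasp; the last joint's range is limited). The gripper opens to 85 mm and grips with 20 to 120 N. Pads are 22 mm wide; open, the fingers measure 114 mm over their backs; the gripper's body (76 mm by 85 mm) begins 54 mm behind the grasp point. The pads swing forward as they close: fully open they stand 13 mm farther back than shut.
Start: joints at [1.548, 0.385, 0.008, 0, -1.194, -0.259], TCP at [0.174, 0.6, 0.248] pointing down, gripper open.
Joint ranges: [-3.14, 3.14], [-1.21, 2.06], [-1.07, 1.41], [-3.16, 2.05], [-2.99, -0.16], [-3.1, 3.1]. Speed limits (rad/s): [2.79, 2.79, 3.14, 3.14, 3.14, 3.14].

INTERFACE

Orientations are given as [roll, pitch, yaw] about the fixed x, y, z axes, in that order (R = Rz(yaw) Ry(pitch) Rx(roll)).
In Python, from plant import r, vision gives the robot as it stands.
- The arm moves only by the tool apply_moves, never from a script. Its argument "rows" is text: rows parted by semicolons, each of 4 numbers parted by spaces: the shift along the tool's x, y, z in m, then the turn about the tool's z in degrees. A call has exactly 8 rows; each row is the pose to reach, as a shift and turn from the pose commanded when the call began, along the tool's axes at that moment; what a row does not reach only later rows make up. A row lasts 1/10 s, in which the tool goes at most 50 mm and 8.59 degrees, less where a joint would pass 70% of its speed; a pose out of reach is approached as far as the arm can. A call with a gripper value outside its range is refused whole. "fingers" is the opening, from 0 (shut) to 1 (fully open), set as the call begins (left out, the last holds). The fingers move at their own pace and stop on an object; "squeeze" is the grip in N (left out, the last holds). Time passes only in rows, so rows that repeat a pose let the fingers close, or fill a call up. It gives the time, the measured TCP pose, the force and the opening at its end, in the units of the state.
- r.get_state(): the state, without advancing time (a new reading comes with each control period).
- vision.read_camera(name): name is "side" or "top" or "wrist"; returns the picture (480x640x3 uint8, red, green, blue); there is no depth.
- vision.camera_model(name): a dict with "mtx" (3x3 intrinsics, pixels), "k1" (the pictures are not rectified: a ray, as slopes to the right and down, at radius r is drawn at 1 + k1 r^2 times it, then the intrinsics apply), "R" (3x3) and "t" (3): a world point X has camera coordinates R X + t. Camera axes: x right, y down, z forward; pixel columns grow to the right and rows downward; lengths in m; the calibration is good to about 2 mm. A picture is of the moment at which its call begins: read the wrist's pose just before it. camera_model takes no time and is no camera call; for the wrist camera it gives the pose at the moment of the call.
- r.hand_in(): hands the job in, once; it reports no verdict.
The state is a dict: "time": time; "q": joint angles; "joint_velocities": joint speeds; "tau": joint torques, N m; "ee_pos": TCP position; "eef_rot": TCP orientation; "force": force on the tool from outside, world axes, zero at the start; "wrist_torque": the same for the moment, N m; "finger_gap": finger opening in m.
Only numpy, scipy, OpenCV 4.12 (cv2) and the standard library are available. Lean on these libraries where they do the work, as an engineer would, in place of code of your own. Each camera call takes 0.05 s, during which the arm holds its last target. There are 200 camera calls.

TASK

Get the spring-bed jig ready by drawing its red-headed lock pin straight out towards the robot and laying it on the round green plate. Then stack the spacer plates that are there flat in the jig's nest in the order red, yellow, white, blue, from the bottom up; let go of each plate and press it down with closed fingers until the bed visibly gives, so that you feel it lies flat, before adding the next. Finally swing both sprung clamp arms over so that they snap down onto the top plate, and leave the calculator and the solder spool where they stand.

Things in the scene. Friction and masses are not known exactly. Their poses are not given: they have to be found in the camera images.
- jig: fixed grey jig, base 100 (x) x 250 (y) x 12 mm; origin at the centre of its underside on the desk. x points away from the robot (turned up to 0.12 rad), y is the long axis. In the middle a sprung steel bed, 50 x 108 mm, between four aluminium corner angles that rise to 96 mm above the desk, their flared lead-ins to 107 mm. A sprung clamp is hinged at each end in y
- nest (a point): centre of the top of the unloaded bed, 45 mm above the desk, fixed to the jig, with its axes; the first plate's underside comes here, each plate adds 12 mm. The corner angles leave 65 (x) x 115 (y) mm for the plates (2.5 mm a side) and are open for 80 mm in the middle of the long sides, where fingers go down beside a plate; nothing there is higher than 41 mm but bed and plates
- bed (a joint): how far the sprung bed is pressed down, m: 0 = up (also under the weight of all plates), 0.006 = fully down. It starts to move at a load of 6.4 N and is fully down at 11.2 N (weight of bed and plates, up to 5.3 N, included). The lock pin passes below it and stops it after about 1 mm
- lock_pin: loose pin, 60 g, 125 mm long: steel shank of 12 mm diameter, red ribbed head block 30 long x 16 wide x 26 mm high. x runs along the pin to the tip; origin on the axis, 62.5 mm from either end. Starts in a 14 mm square bore, 25 mm long, at the jig's front, lying along the jig's x, axis 28 mm above the desk, tip under the bed; free after a straight pull of 65 mm along the jig's -x
- pin_head (a point): centre of the pin's red head block, 47.5 mm from the pin's origin; grasp here across the 16 mm width (y)
- rest_plate: round green plate lying fixed on the desk in front on the left, 188 mm in diameter, 9 mm thick; origin at the centre of its underside
- plate_red: spacer plate of red plastic, 60 (x) x 110 (y) x 12 (z) mm, 90 g, with two grey stripes on top; origin at the centre of its underside, z up. Starts lying flat on a grey mat, fixed, 8 mm thick, right of the jig; may be absent (None). Grasp across the 60 mm
- plate_yellow: spacer plate of yellow plastic, 60 (x) x 110 (y) x 12 (z) mm, 90 g, with two grey stripes on top; origin at the centre of its underside, z up. Starts lying flat on a grey mat, fixed, 8 mm thick, right of the jig; may be absent (None). Grasp across the 60 mm
- plate_white: spacer plate of white plastic, 60 (x) x 110 (y) x 12 (z) mm, 90 g, with two grey stripes on top; origin at the centre of its underside, z up. Starts lying flat on a grey mat, fixed, 8 mm thick, right of the jig; may be absent (None). Grasp across the 60 mm
- plate_blue: spacer plate of blue plastic, 60 (x) x 110 (y) x 12 (z) mm, 90 g, with two grey stripes on top; origin at the centre of its underside, z up. Starts lying flat on a grey mat, fixed, 8 mm thick, right of the jig; may be absent (None). Grasp across the 60 mm
- clamp_left (a joint): sprung over-centre clamp arm at the left end (jig's +y side) of the jig, rad. 0 = fully open, leaning up and outward, as it starts; grows as the arm swings over towards the nest; 2.0 = arm level, pointing to the nest. Springs throw it open below 1.0, shut above 1.0 (at most 0.2 N m, about 3.6 N at the foot). Shut on the pack it reads 1.6 to 2.4, by the number of plates; on nothing 2.45
- clamp_right (a joint): sprung over-centre clamp arm at the right end (jig's -y side) of the jig, rad. 0 = fully open, leaning up and outward, as it starts; grows as the arm swings over towards the nest; 2.0 = arm level, pointing to the nest. Springs throw it open below 1.0, shut above 1.0 (at most 0.2 N m, about 3.6 N at the foot). Shut on the pack it reads 1.6 to 2.4, by the number of plates; on nothing 2.45
- clamp_left_tip (a point): middle of the outer face of the orange thumb tab at the free end of the left clamp arm, 64 mm from its hinge; when the arm is shut this is the tab's upper face, and the rubber foot that bears on the plate is 8 mm nearer the hinge
- clamp_right_tip (a point): middle of the outer face of the orange thumb tab at the free end of the right clamp arm, 64 mm from its hinge; when the arm is shut this is the tab's upper face, and the rubber foot that bears on the plate is 8 mm nearer the hinge
- clamp_left_hinge (a point): hinge axis of the left clamp (the axis is the jig's x), 93 mm above the desk and 100 mm from the middle of the nest; the hinge ears reach 104 mm above the desk
- clamp_right_hinge (a point): hinge axis of the right clamp (the axis is the jig's x), 93 mm above the desk and 100 mm from the middle of the nest; the hinge ears reach 104 mm above the desk
- calculator: bystander: loose desk calculator, 110 x 68 x 20 mm, near the front left; origin at the centre of its underside; leave it alone
- solder_spool: bystander: loose orange spool of solder wire, 60 mm in diameter, 47 mm high, at the back; origin at the centre of its underside; leave it alone
Not all that is in view belongs to the job. Of the things that look like the plate_white, the larger one is meant.

How it is judged:
On the way, in this order (a step that is already met when the one before it is completed fails the run):
1. the lock pin is out of its sleeve and lies released on the round green plate (horizontal distance between lock_pin and rest_plate below 0.07 m and height (world z) of lock_pin below 0.045 m and contact force between the fingers and lock_pin below 0.3 N and linear speed of lock_pin below 0.05 m/s), for 0.2 s.
2. the red plate (if present) lies in the nest, released (x of plate_red in the frame of nest between -0.006 and 0.006 m and y of plate_red in the frame of nest between -0.006 and 0.006 m and angle between plate_red's own z axis and vertical below 0.06 rad and angle between the y axis of plate_red and the y axis of nest, either way round below 0.12 rad and contact force between the fingers and plate_red below 0.3 N and linear speed of plate_red below 0.05 m/s and z of plate_red in the frame of nest below 0.004 m), for 0.2 s.
3. the fingers press down on the red plate (if present) and the bed gives 2.5 mm or more under it, the plate lying flat (x of plate_red in the frame of nest between -0.006 and 0.006 m and y of plate_red in the frame of nest between -0.006 and 0.006 m and angle between plate_red's own z axis and vertical below 0.06 rad and angle between the y axis of plate_red and the y axis of nest, either way round below 0.12 rad and contact force between the fingers and plate_red above 2.5 N and z of plate_red in the frame of nest between -0.0085 and -0.0025 m), for 0.1 s.
4. the yellow plate (if present) lies in the nest, released (x of plate_yellow in the frame of nest between -0.006 and 0.006 m and y of plate_yellow in the frame of nest between -0.006 and 0.006 m and angle between plate_yellow's own z axis and vertical below 0.06 rad and angle between the y axis of plate_yellow and the y axis of nest, either way round below 0.12 rad and contact force between the fingers and plate_yellow below 0.3 N and linear speed of plate_yellow below 0.05 m/s and z of plate_yellow in the frame of nest below 0.016 m), for 0.2 s.
5. the fingers press down on the yellow plate (if present) and the bed gives 2.5 mm or more under it, the plate lying flat (x of plate_yellow in the frame of nest between -0.006 and 0.006 m and y of plate_yellow in the frame of nest between -0.006 and 0.006 m and angle between plate_yellow's own z axis and vertical below 0.06 rad and angle between the y axis of plate_yellow and the y axis of nest, either way round below 0.12 rad and contact force between the fingers and plate_yellow above 2.5 N and (z of plate_yellow in the frame of nest between -0.0085 and -0.0025 m or z of plate_yellow in the frame of nest between 0.0035 and 0.0095 m)), for 0.1 s.
6. the white plate (if present) lies in the nest, released (x of plate_white in the frame of nest between -0.006 and 0.006 m and y of plate_white in the frame of nest between -0.006 and 0.006 m and angle between plate_white's own z axis and vertical below 0.06 rad and angle between the y axis of plate_white and the y axis of nest, either way round below 0.12 rad and contact force between the fingers and plate_white below 0.3 N and linear speed of plate_white below 0.05 m/s and z of plate_white in the frame of nest below 0.028 m), for 0.2 s.
7. the fingers press down on the white plate (if present) and the bed gives 2.5 mm or more under it, the plate lying flat (x of plate_white in the frame of nest between -0.006 and 0.006 m and y of plate_white in the frame of nest between -0.006 and 0.006 m and angle between plate_white's own z axis and vertical below 0.06 rad and angle between the y axis of plate_white and the y axis of nest, either way round below 0.12 rad and contact force between the fingers and plate_white above 2.5 N and (z of plate_white in the frame of nest between -0.0085 and -0.0025 m or z of plate_white in the frame of nest between 0.0035 and 0.0095 m or z of plate_white in the frame of nest between 0.0155 and 0.0215 m)), for 0.1 s.
8. the blue plate (if present) lies in the nest, released (x of plate_blue in the frame of nest between -0.006 and 0.006 m and y of plate_blue in the frame of nest between -0.006 and 0.006 m and angle between plate_blue's own z axis and vertical below 0.06 rad and angle between the y axis of plate_blue and the y axis of nest, either way round below 0.12 rad and contact force between the fingers and plate_blue below 0.3 N and linear speed of plate_blue below 0.05 m/s and z of plate_blue in the frame of nest below 0.04 m), for 0.2 s.
9. the fingers press down on the blue plate (if present) and the bed gives 2.5 mm or more under it, the plate lying flat (x of plate_blue in the frame of nest between -0.006 and 0.006 m and y of plate_blue in the frame of nest between -0.006 and 0.006 m and angle between plate_blue's own z axis and vertical below 0.06 rad and angle between the y axis of plate_blue and the y axis of nest, either way round below 0.12 rad and contact force between the fingers and plate_blue above 2.5 N and (z of plate_blue in the frame of nest between -0.0085 and -0.0025 m or z of plate_blue in the frame of nest between 0.0035 and 0.0095 m or z of plate_blue in the frame of nest between 0.0155 and 0.0215 m or z of plate_blue in the frame of nest between 0.0275 and 0.0335 m)), for 0.1 s.
10. both clamps are shut on the pack (value of joint each of clamp_left, clamp_right above 1.4 rad and contact force between each of clamp_left, clamp_right and anything else above 1 N), for 0.2 s.
At the end, for the whole second after the job is handed in: All plates present lie in the nest (within 6 mm, 0.12 rad, tilt under 0.06 rad) in the order red, yellow, white, blue from the bottom; both clamp joints read over 1.4 and bear on the pack with over 1 N; the pin lies on the green plate (origins within 70 mm); all released and at rest (all of step 1 and all of step 10 and x of plate_red in the frame of nest between -0.006 and 0.006 m and y of plate_red in the frame of nest between -0.006 and 0.006 m and angle between each of plate_red, plate_yellow, plate_white, plate_blue's own z axis and vertical below 0.06 rad and angle between the y axis of each of plate_red, plate_yellow, plate_white, plate_blue and the y axis of nest, either way round below 0.12 rad and linear speed of each of plate_red, plate_yellow, plate_white, plate_blue below 0.02 m/s and x of plate_yellow in the frame of nest between -0.006 and 0.006 m and y of plate_yellow in the frame of nest between -0.006 and 0.006 m and z of each of plate_yellow, plate_white, plate_blue in the frame of plate_red above 0.009 m and x of plate_white in the frame of nest between -0.006 and 0.006 m and y of plate_white in the frame of nest between -0.006 and 0.006 m and z of each of plate_white, plate_blue in the frame of plate_yellow above 0.009 m and x of plate_blue in the frame of nest between -0.006 and 0.006 m and y of plate_blue in the frame of nest between -0.006 and 0.006 m and z of plate_blue in the frame of plate_white above 0.009 m); the robot touches nothing.
It fails at once if the calculator is shifted more than 3 cm (distance of calculator from where it was at the start of the episode above 0.03 m).
It fails at once if the solder spool is shifted more than 3 cm (distance of solder_spool from where it was at the start of the episode above 0.03 m).
Of plate_red, plate_yellow, plate_white, plate_blue only 2 to 4 are there at a start; the rules pass over those that are not, and their reading is None.
At some moment in a run one of plate_red, plate_yellow, plate_white, plate_blue may be knocked a few centimetres aside while the robot is not near it.
Once in a run the grip may slacken for a moment while it holds something.
It also fails if it takes over 210 s, if anything falls off the work surface, if the arm or the gripper's body presses on something with over 40 N, if the wrist force passes 120 N, or if a joint passes its speed limit or range.

## Working session

There is one attempt and no reset: what is moved stays moved. The work goes in short steps, Python scripts to look and compute and a tool call to move; the robot and the scene stay as the last step left them, time stands still between calls to the robot, and variables do not carry over. Pictures are saved under pics/ and viewed, about 12 in all and at most 16, crops included, and the job is handed in when it is done.

Besides the shell and the picture viewer there is one more tool, called after "Emit:" by a JSON object that holds its "method" and its "body", one argument or row to a line. apply_moves: Moves the arm, as the interface text tells. Its arguments: {"type":"object","properties":{"rows":{"type":"string"},"fingers":{"type":"number"},"squeeze":{"type":"number"}},"required":["rows"]}

```bash
ls; mkdir -p pics; cat > h.py <<'E'
import numpy as np, cv2
from plant import r, vision
from scipy.spatial.transform import Rotation as Ro
def snap(n,f=None):
    m=vision.camera_model(n); im=vision.read_camera(n)
    if f: cv2.imwrite('pics/'+f+'.png',im[:,:,::-1])
    return im,m
def ray(m,u,v):
    K=np.array(m['mtx']); k=m['k1']; R=np.array(m['R']);t=np.array(m['t'])
    p=np.array([[[float(u),float(v)]]])
    s=cv2.undistortPoints(p,K,np.array([k,0,0,0.]))[0,0]
    return -R.T@t, R.T@np.array([s[0],s[1],1])
def onz(m,u,v,z):
    c,d=ray(m,u,v); return c+d*(z-c[2])/d[2]
def proj(m,X):
    R=np.array(m['R']);X=R@np.array(X)+np.array(m['t']); K=np.array(m['mtx'])
    s=X[:2]/X[2]; s=s*(1+m['k1']*(s@s)); return K[:2,:2]@s+K[:2,2]
def st():
    s=r.get_state(); print('t',round(s['time'],2),'pos',np.round(s['ee_pos'],4),'rot',np.round(s['eef_rot'],3),'F',np.round(s['force'],1),'gap',round(s['finger_gap'],4)); return s
E
python3 - <<'E'
from h import *
s=st(); print(s)
for n in ['side','top','wrist']:
    im,m=snap(n,n+'0'); print(n,m)
E
```

```text
pics
t 0.0 pos [0.1736 0.5998 0.2472] rot [ 3.139 -0.    -0.282] F [ 0.8 -0.1  0.1] gap 0.0853
{'time': 0.0, 'q': array([ 1.54757322e+00,  3.85550170e-01,  6.59810130e-03, -5.24974155e-04,
       -1.19400981e+00, -2.58601707e-01]), 'joint_velocities': array([ 0.00056058,  0.00156629, -0.00088912, -0.00090159, -0.00228974,
        0.00117013]), 'tau': array([-1.40617749e-04, -3.92293918e+01,  1.88403010e+01,  4.18629706e+00,
       -4.69669205e-03, -7.05903773e-06]), 'ee_pos': array([0.1736379 , 0.59980664, 0.24721071]), 'eef_rot': array([ 3.13937434e+00, -8.22953973e-05, -2.82018411e-01]), 'force': array([ 0.79634364, -0.07920926,  0.10520365]), 'wrist_torque': array([ 0.00815972, -0.00889579, -0.0425137 ]), 'finger_gap': 0.08525836003549281}
side {'mtx': array([[617.05599692,   0.        , 316.65919065],
       [  0.        , 617.05599692, 231.11340688],
       [  0.        ,   0.        ,   1.        ]]), 'k1': 0.017811616174811282, 'R': array([[-0.98028877, -0.19709361,  0.01371263],
       [-0.17052888,  0.80902854, -0.56248797],
       [ 0.09976888, -0.55373904, -0.82669175]]), 't': array([0.51375927, 0.11216334, 1.75262217])}
top {'mtx': array([[450.9169978 ,   0.        , 316.74186942],
       [  0.        , 450.9169978 , 236.5995411 ],
       [  0.        ,   0.        ,   1.        ]]), 'k1': -0.024295571865851066, 'R': array([[-0.01065479, -0.99977041, -0.01859041],
       [-0.99542286,  0.01237057, -0.09476447],
       [ 0.09497268,  0.01749563, -0.99532612]]), 't': array([0.06009212, 0.51935314, 1.41573179])}
wrist {'mtx': array([[342.47944617,   0.        , 319.90848753],
       [  0.        , 342.47944617, 242.63866071],
       [  0.        ,   0.        ,   1.        ]]), 'k1': -0.02874856985018402, 'R': array([[-0.27941522, -0.96016905,  0.00158989],
       [-0.92101617,  0.26848878,  0.2822109 ],
       [-0.27139704,  0.07738971, -0.95935107]]), 't': array([ 0.62301873, -0.03675515,  0.3786405 ])}
```

View pics/top0.png

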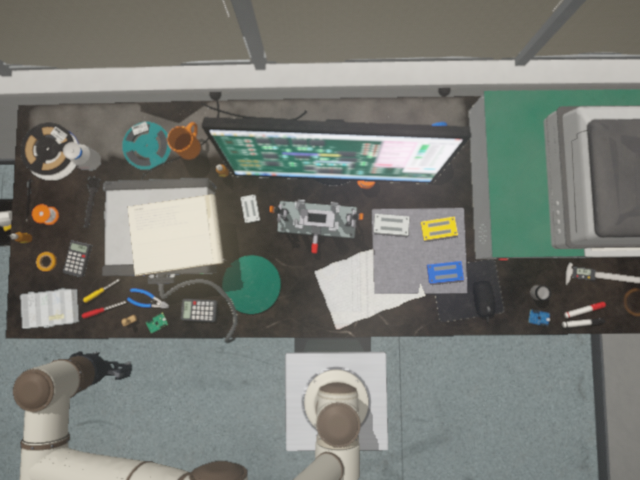

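View pics/side0.png

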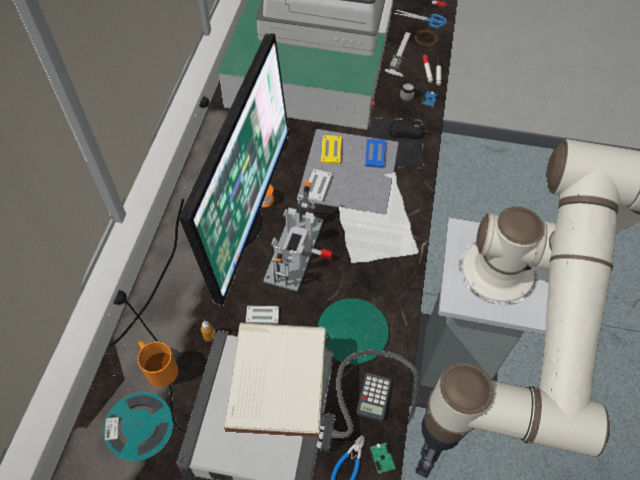

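Top view: white candidates are the white plate at (391,223) on the mat and a smaller white one at (250,208) left of the jig. The one on the mat is larger, so it is the plate meant. Yellow is at (439,229), blue at (445,272), and there is no red plate. Jig is at (316,218), pin head (315,244), green plate (251,284), spool (366,183). I'll confirm with a crop and measure.

```bash
cat > meas.py <<'E'
from h import *
def rects(im,m,cond,z,roi,amin=60):
    u0,v0,u1,v1=roi; mk=np.zeros(im.shape[:2],np.uint8); mk[v0:v1,u0:u1]=cond[v0:v1,u0:u1]*255
    mk=cv2.morphologyEx(mk,cv2.MORPH_CLOSE,np.ones((9,9),np.uint8))
    out=[]
    for c in cv2.findContours(mk,cv2.RETR_EXTERNAL,cv2.CHAIN_APPROX_NONE)[0]:
        if cv2.contourArea(c)<amin: continue
        P=np.array([onz(m,*p[0],z)[:2] for p in c],np.float32)
        (cx,cy),(w,h),a=cv2.minAreaRect(P*1000)
        if w>h: w,h,a=h,w,a+90   # h long; a = angle of short axis
        a=(a+90)%180-90
        out.append((np.round([cx/1000,cy/1000],4),np.round([w,h],1),round(a,1),np.round(c.mean(0)[0],0)))
    return out
def masks(im):
    hsv=cv2.cvtColor(im,cv2.COLOR_RGB2HSV); H,S,V=[hsv[...,i].astype(int) for i in range(3)]
    return dict(yellow=(H>20)&(H<35)&(S>130)&(V>100),blue=(H>100)&(H<125)&(S>120)&(V>80),
      white=(S<30)&(V>185),red=((H<6)|(H>174))&(S>150)&(V>90),green=(H>65)&(H<95)&(S>100)&(V>40),orange=(H>6)&(H<17)&(S>150)&(V>100))
E
python3 - <<'E'
from meas import *
for n in ['top','side']:
    im=cv2.imread(f'pics/{n}0.png')[:,:,::-1].copy(); m=vision.camera_model(n); M=masks(im)
    R={'top':dict(p=(374,205,470,295),dec=(235,190,265,225),head=(300,225,330,260),g=(215,250,285,320),o=(262,170,380,235)),
       'side':dict(p=(305,130,390,205),dec=(240,300,285,330),head=(305,235,340,265),g=(310,290,392,370),o=(255,170,325,290))}[n]
    for k in ['yellow','blue','white']: print(n,k,rects(im,m,M[k],.020,R['p']))
    print('dec',rects(im,m,M['white'],.012,R['dec'])); print('head',rects(im,m,M['red'],.04,R['head'],20)); print('green',rects(im,m,M['green'],.009,R['g'])); print('or',rects(im,m,M['orange'],.12,R['o'],10))
    if n=='top': cv2.imwrite('pics/c1.png',cv2.resize(im[165:305,230:480,::-1],None,fx=3.2,fy=3.2,interpolation=3))
    else: cv2.imwrite('pics/c2.png',cv2.resize(im[120:340,230:400,::-1],None,fx=2.7,fy=2.7,interpolation=3))
E
```

```text
top yellow [(array([ 0.5428, -0.3372]), array([ 60.1, 109.3]), 8.1, array([439., 228.]))]
top blue [(array([ 0.4031, -0.3514]), array([ 58.3, 108.4]), 5.3, array([445., 272.]))]
top white [(array([ 0.5588, -0.1846]), array([ 58.8, 109.2]), -5.2, array([391., 224.]))]
dec [(array([0.617 , 0.2723]), array([44.3, 82.2]), -79.5, array([250., 208.]))]
head [(array([0.4826, 0.0613]), array([15.8, 25.3]), 89.3, array([314., 248.]))]
green [(array([0.3663, 0.2541]), array([159.8, 186.4]), 68.6, array([253., 285.]))]
or [(array([0.5976, 0.1907]), array([ 9.1, 15.3]), 89.9, array([271., 208.])), (array([ 0.6699, -0.0963]), array([15.3, 45.2]), -0.8, array([365., 183.]))]
side yellow [(array([ 0.5461, -0.3339]), array([ 60.3, 115. ]), 10.2, array([331., 149.]))]
side blue [(array([ 0.4049, -0.3512]), array([ 60.7, 119.3]), 5.5, array([375., 152.]))]
side white [(array([ 0.5605, -0.1829]), array([ 58.4, 112.4]), -4.1, array([318., 184.]))]
dec [(array([0.6145, 0.2852]), array([ 64.7, 116.6]), -78.3, array([263., 319.]))]
head [(array([0.4842, 0.0695]), array([28.6, 29.6]), 85.3, array([326., 254.]))]
green [(array([0.3686, 0.2659]), array([180. , 190.4]), 28.3, array([353., 331.]))]
or [(array([ 0.669, -0.037]), array([26.1, 84. ]), 0.6, array([268., 197.])), (array([ 0.5732, -0.103 ]), array([13.9, 17.9]), 69.3, array([308., 183.]))]
```

View pics/c1.png

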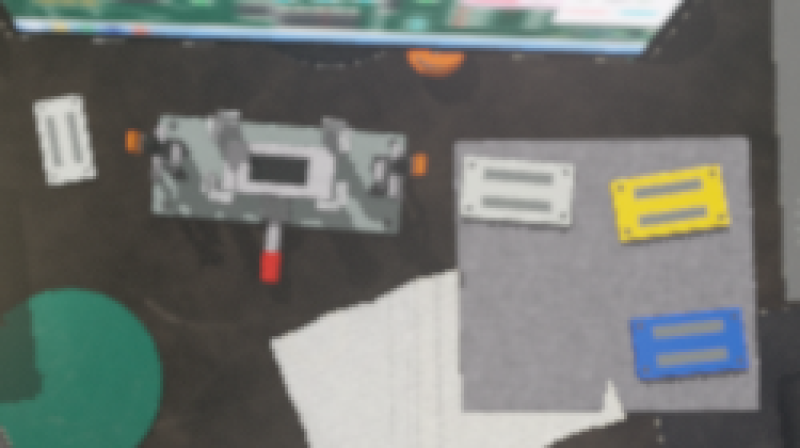

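View pics/c2.png

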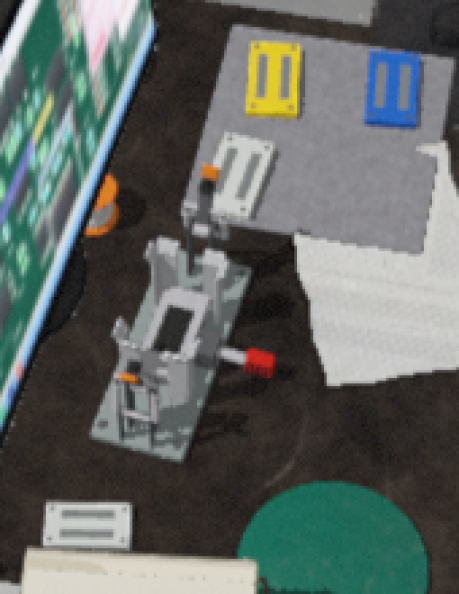

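```bash
python3 - <<'E'
from meas import *
from scipy.optimize import least_squares
s=st(); T=Ro.from_euler('xyz',s['eef_rot']).as_matrix()
w=vision.camera_model('wrist'); R=np.array(w['R']); c=-R.T@w['t']
print('cam in tool',T.T@(c-s['ee_pos']),'\ncam axes in tool',T.T@R.T)
t=vision.camera_model('top'); sd=vision.camera_model('side')
def tri(a,b):
    (c1,d1),(c2,d2)=ray(t,*a),ray(sd,*b)
    A=np.c_[d1,-d2]; k=np.linalg.lstsq(A,c2-c1,rcond=None)[0]; return np.round((c1+k[0]*d1+c2+k[1]*d2)/2,3), np.round(np.linalg.norm(c1+k[0]*d1-c2-k[1]*d2),4)
print('campos',-np.array(t['R']).T@t['t'])
# monitor corners: top-left/right upper, lower corners
print('mon UL(left in top)',tri((205,120),(217,299)),'UR',tri((468,127),(272,36)))
print('screen low L',tri((230,174),(223,293)),'low R',tri((431,182),(287,133)))
f=lambda x,y:(230+x/3.2,165+y/3.2)
g=lambda x,y:(230+x/2.7,120+y/2.7)
for p in [(157,116),(406,133),(400,232),(152,214)]: print('base',np.round(onz(t,*f(*p),.012),4))
print('tabL',tri(f(134,141),g(130,378)),'tabR',tri(f(420,165),g(210,172)))
print('head',tri(f(270,267),g(259,362)))
u,v=t['mtx'][0][2],0
# green circle
im=cv2.imread('pics/top0.png')[:,:,::-1].copy(); hs=cv2.cvtColor(im,cv2.COLOR_RGB2HSV).astype(int)
mk=((hs[...,0]>65)&(hs[...,0]<95)&(hs[...,1]>80)).astype(np.uint8)
mk[:250]=0;mk[320:]=0;mk[:,:215]=0;mk[:,285:]=0
cs=max(cv2.findContours(mk,0,1)[0],key=cv2.contourArea); h=cv2.convexHull(cs)[:,0]
P=np.array([onz(t,*p,.009)[:2] for p in h]); P=P[P[:,1]<.27]
q=least_squares(lambda q:np.hypot(*(P-q[:2]).T)-.094,[.36,.26],loss='soft_l1',f_scale=.002); print('green',q.x,q.cost)
E
```

```text
t 0.15 pos [0.1737 0.6    0.2475] rot [ 3.14  -0.    -0.282] F [0.2 0.9 0.5] gap 0.0854
cam in tool [ 0.07248241  0.00123317 -0.12529985] 
cam axes in tool [[-1.20651654e-03 -9.59318854e-01 -2.82322299e-01]
 [ 9.99999200e-01 -1.05035226e-03 -7.04488619e-04]
 [ 3.79291350e-04 -2.82322923e-01  9.59319354e-01]]
campos [0.38316041 0.02888451 1.45944819]
mon UL(left in top) (array([0.752, 0.358, 0.261]), np.float64(0.1369)) UR (array([ 0.717, -0.3  ,  0.46 ]), np.float64(0.0152))
screen low L (array([0.699, 0.307, 0.156]), np.float64(0.0037)) low R (array([ 0.677, -0.298,  0.102]), np.float64(0.0029))
base [0.6384 0.1758 0.012 ]
base [ 0.6174 -0.0768  0.012 ]
base [ 0.5168 -0.0688  0.012 ]
base [0.5382 0.1811 0.012 ]
tabL (array([0.591, 0.183, 0.152]), np.float64(0.0005)) tabR (array([ 0.566, -0.079,  0.15 ]), np.float64(0.0021))
head (array([0.484, 0.062, 0.026]), np.float64(0.0031))
green [0.371485   0.26684256] 6.338906937564444e-07
```

Crops confirm it: the white plate on the mat (4 plate-like holes, 109 mm long) is the one meant, and the decoy is 44x82 mm. Next I move over the jig for a closer look.

```bash
cat >> h.py <<'E'
def to(x,y,z,yawdeg=None):
    "print tool-frame shift/turn from present pose to a world pose (tool down)"
    s=st(); T=Ro.from_euler('xyz',s['eef_rot']).as_matrix(); d=T.T@(np.array([x,y,z])-s['ee_pos'])
    yw=np.degrees(np.arctan2(T[1,0],T[0,0])); tn=0 if yawdeg is None else (yw-yawdeg+180)%360-180
    print('shift mm',np.round(d*1000,1),'turn',round(tn,2),'yaw now',round(yw,2))
E
python3 -c "
from h import *
to(.5,.03,.32,-94)"
```

```text
t 0.15 pos [0.1737 0.6    0.2475] rot [ 3.14  -0.    -0.282] F [0.2 0.9 0.5] gap 0.0854
shift mm [472.  456.8 -71.7] turn 77.85 yaw now -16.15
```

Emit:
{"method": "apply_moves", "body": {
  "rows": "0.02 0.02 -0.035 8; 0.055 0.053 -0.045 16; 0.09 0.088 -0.055 24; 0.125 0.122 -0.06 32; 0.16 0.157 -0.065 40; 0.195 0.19 -0.07 48; 0.23 0.223 -0.072 56; 0.265 0.257 -0.072 64",
  "fingers": 1
}}

```text
time: 0.95
ee_pos: [0.3573, 0.278, 0.3207]
eef_rot: [-3.141, 0.001, -1.404]
force: [1.6, 0.7, 0.2]
finger_gap: 0.0854
```

```bash
python3 -c "
from h import *
to(.5,.03,.32,-94)"
```

```text
t 0.95 pos [0.3573 0.278  0.3207] rot [-3.141e+00  1.000e-03 -1.404e+00] F [1.6 0.7 0.2] gap 0.0854
shift mm [268.3 -99.5   0.6] turn 13.57 yaw now -80.43
```

Emit:
{"method": "apply_moves", "body": {
  "rows": "0.035 -0.012 0 2; 0.07 -0.025 0 4; 0.105 -0.04 0 6; 0.14 -0.052 0 8; 0.175 -0.065 0 10; 0.21 -0.08 0 11.5; 0.245 -0.09 0 12.5; 0.268 -0.1 0 13.5"
}}

```text
time: 1.75
ee_pos: [0.5016, 0.0308, 0.32]
eef_rot: [3.141, -0.0, -1.637]
force: [-0.3, 0.9, 0.8]
finger_gap: 0.0852
```

```bash
python3 - <<'E'
from h import *
st(); im,m=snap('wrist','w1'); 
E
```

```text
t 1.75 pos [0.5016 0.0308 0.32  ] rot [ 3.141 -0.    -1.637] F [-0.3  0.9  0.8] gap 0.0852
```

View pics/w1.png

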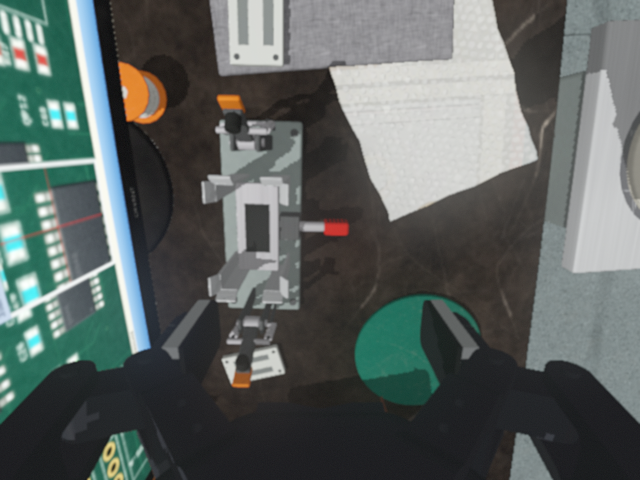

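Wrist view: jig base right edge from (301,122) to (299,308), bed with slot at (258,228), red head at (336,228), green plate around (415,348), spool (142,92). I'll enlarge the jig for exact corners.

```bash
python3 - <<'E'
from meas import *
im=cv2.imread('pics/w1.png'); cv2.imwrite('pics/c3.png',cv2.resize(im[105:325,195:355],None,fx=2.7,fy=2.7,interpolation=2)); 
m=vision.camera_model('wrist'); im=im[:,:,::-1].copy(); M=masks(im)
for z in (.028,.041): print('head',rects(im,m,M['red'],z,(318,212,355,245),30))
g=cv2.cvtColor(im,cv2.COLOR_RGB2GRAY)
print('slot',rects(im,m,g<75,.045,(240,195,278,260),100))
print('orange',rects(im,m,M['orange'],.15,(210,85,260,120),30),rects(im,m,M['orange'],.15,(225,365,260,395),30))
print('g',[np.round(onz(m,*p,.012),4) for p in [(301,122),(299,308)]])
E
```

```text
head [(array([0.485 , 0.0607]), array([20.5, 30.1]), 82.0, array([335., 228.]))]
head [(array([0.4854, 0.0574]), array([19.8, 29.2]), 82.0, array([335., 228.]))]
slot [(array([0.5808, 0.0502]), array([26.1, 56. ]), -5.5, array([257., 228.]))]
orange [(array([ 0.5683, -0.0804]), array([11.7, 23.2]), 78.7, array([231., 102.]))] [(array([0.5954, 0.1843]), array([17.4, 18.5]), 81.5, array([242., 380.]))]
g [array([ 0.5194, -0.0686,  0.012 ]), array([0.543 , 0.1762, 0.012 ])]
```

View pics/c3.png

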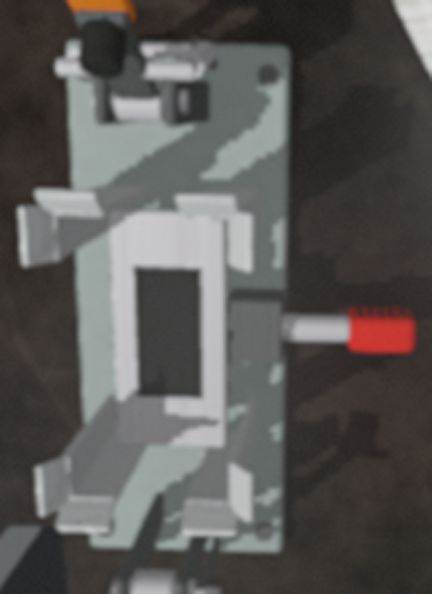

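Emit:
{"method": "apply_moves", "body": {
  "rows": "-0.004 0.003 0.01 8; -0.008 0.006 0.03 16; -0.012 0.009 0.05 24; -0.016 0.012 0.07 32; -0.02 0.015 0.09 40; -0.024 0.018 0.11 48; -0.027 0.0195 0.13 56; -0.027 0.0195 0.15 64"
}}

```text
time: 2.6
ee_pos: [0.4831, 0.0614, 0.1695]
eef_rot: [3.141, -0.0, -2.757]
force: [0.0, 0.9, -0.1]
finger_gap: 0.085
```

Emit:
{"method": "apply_moves", "body": {
  "rows": "0 0 0 8; 0 0 0 16; 0 0 0 23; 0 0 0 27.7; 0 0 0 27.7; 0 0 0 27.7; 0 0 0 27.7; 0 0 0 27.7"
}}

```text
time: 3.4
ee_pos: [0.4834, 0.0611, 0.1703]
eef_rot: [-3.142, -0.0, 3.049]
force: [0.2, 0.0, 0.5]
finger_gap: 0.0855
```

```bash
python3 - <<'E'
from meas import *
to(.4835,.0595,.036,-185.5)
im,m=snap('wrist','w2'); M=masks(im)
for z in (.028,.041): print('head',rects(im,m,M['red'],z,(200,100,480,480),30))
im,m=snap('top'); M=masks(im); print(rects(im,m,M['red'],.041,(300,225,330,260),20))
E
```

```text
t 3.4 pos [0.4834 0.0611 0.1703] rot [-3.142 -0.     3.049] F [0.2 0.  0.5] gap 0.0855
shift mm [ -0.2  -1.5 134.3] turn 0.2 yaw now 174.7
head [(array([0.484 , 0.0618]), array([17.1, 33.6]), 84.3, array([322., 235.]))]
head [(array([0.4805, 0.062 ]), array([16.3, 31.9]), 84.3, array([322., 235.]))]
[]
```

View pics/w2.png

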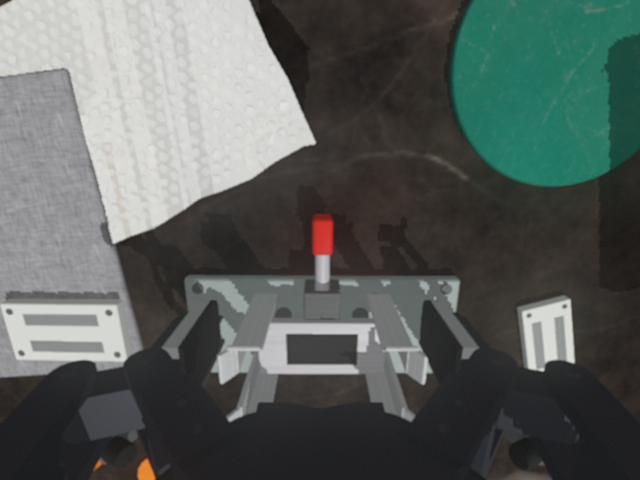

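Emit:
{"method": "apply_moves", "body": {
  "rows": "0 0 0.03 0.2; 0 0 0.06 0.2; 0 0 0.085 0.2; 0 0 0.105 0.2; 0 0 0.12 0.2; 0 0 0.13 0.2; 0 0 0.134 0.2; 0 0 0.134 0.2"
}}

```text
time: 4.3
ee_pos: [0.4836, 0.0611, 0.0361]
eef_rot: [-3.141, -0.0, 3.045]
force: [-0.1, 0.9, 0.2]
finger_gap: 0.0853
```

Emit:
{"method": "apply_moves", "body": {
  "rows": "0 0 0 0; 0 0 0 0; 0 0 0 0; 0 0 0 0; 0 0 0 0; 0 0 0 0; 0 0 0 0; 0 0 0 0",
  "fingers": 0,
  "squeeze": 35
}}

```text
time: 5.1
ee_pos: [0.4837, 0.0611, 0.0365]
eef_rot: [3.141, 0.0, 3.045]
force: [-0.2, -0.4, 2.1]
finger_gap: 0.0157
```

```bash
python3 - <<'E'
from meas import *
st()
im=cv2.imread('pics/w2.png')[:,:,::-1].copy()
g=cv2.cvtColor(im,cv2.COLOR_RGB2GRAY)
E
```

```text
t 5.1 pos [0.4837 0.0611 0.0365] rot [3.141 0.    3.045] F [-0.2 -0.4  2.1] gap 0.0157
```

Gripped (15.7 mm). Pull straight out 85 mm.

Emit:
{"method": "apply_moves", "body": {
  "rows": "0.006 0 0 0; 0.016 0 0 0; 0.028 0 0 0; 0.041 0 0 0; 0.054 0 0 0; 0.066 0 0 0; 0.078 0 0 0; 0.085 0 0 0"
}}

```text
time: 5.9
ee_pos: [0.3972, 0.069, 0.0362]
eef_rot: [-3.141, -0.001, 3.045]
force: [-0.8, 0.7, 0.0]
finger_gap: 0.0155
```

```bash
python3 - <<'E'
from meas import *
to(.345,.255,.045)
E
```

```text
t 5.9 pos [0.3972 0.069  0.0362] rot [-3.141e+00 -1.000e-03  3.045e+00] F [-0.8  0.7  0. ] gap 0.0155
shift mm [ 69.8 180.1  -8.8] turn 0 yaw now 174.47
```

Emit:
{"method": "apply_moves", "body": {
  "rows": "0.015 0 -0.03 0; 0.03 0.02 -0.05 0; 0.04 0.06 -0.06 0; 0.05 0.1 -0.06 0; 0.06 0.14 -0.06 0; 0.07 0.17 -0.06 0; 0.07 0.18 -0.06 0; 0.07 0.18 -0.06 0"
}}

```text
time: 6.7
ee_pos: [0.3465, 0.2563, 0.0962]
eef_rot: [3.141, 0.0, 3.047]
force: [0.6, 0.0, -0.5]
finger_gap: 0.0151
```

Emit:
{"method": "apply_moves", "body": {
  "rows": "0 0 0.02 0; 0 0 0.035 0; 0 0 0.048 0; 0 0 0.058 0; 0 0 0.062 0; 0 0 0.0635 0; 0 0 0.0645 0; 0 0 0.0645 0"
}}

```text
time: 7.5
ee_pos: [0.3465, 0.2536, 0.0335]
eef_rot: [-3.139, -0.0, 3.045]
force: [-2.1, -4.5, 17.0]
finger_gap: 0.0154
```

```bash
python3 - <<'E'
from meas import *
st(); im,m=snap('top','t2'); cv2.imwrite('pics/c4.png',cv2.resize(im[220:340,200:360,::-1],None,fx=4,fy=4))
E
```

```text
t 7.5 pos [0.3465 0.2536 0.0335] rot [-3.139 -0.     3.045] F [-2.1 -4.5 17. ] gap 0.0154
```

View pics/c4.png

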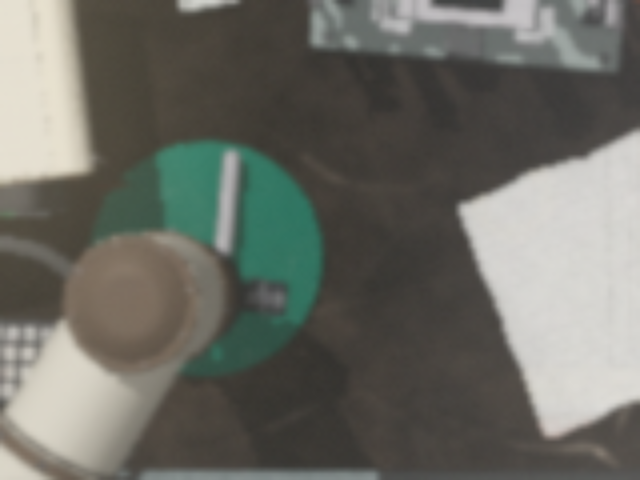

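The pin is on the plate (shank at crop (230,200)) and pressing lightly. Open and lift.

Emit:
{"method": "apply_moves", "body": {
  "rows": "0 0 -0.002 0; 0 0 -0.002 0; 0 0 -0.002 0; 0 0 -0.002 0; 0 0 -0.002 0; 0 0 -0.002 0; 0 0 -0.002 0; 0 0 -0.002 0",
  "fingers": 1
}}

```text
time: 8.35
ee_pos: [0.3466, 0.2552, 0.0337]
eef_rot: [-3.141, -0.0, 3.045]
force: [0.2, -0.4, -0.5]
finger_gap: 0.0855
```

Emit:
{"method": "apply_moves", "body": {
  "rows": "0 0 -0.02 0; 0 0 -0.05 0; 0 0 -0.09 0; 0 0 -0.13 0; 0 0 -0.17 0; 0 0 -0.2 0; 0 0 -0.22 0; 0 0 -0.22 0"
}}

```text
time: 9.15
ee_pos: [0.3476, 0.2563, 0.2569]
eef_rot: [3.135, 0.004, 3.045]
force: [0.2, 0.4, -0.4]
finger_gap: 0.0857
```

```bash
python3 - <<'E'
from meas import *
st(); im,m=snap('wrist','w3'); M=masks(im); print('head',rects(im,m,M['red'],.03,(0,0,640,480),30)); print(proj(m,[.371,.262,.009]),proj(m,[.395,.25,.015]))
im,m=snap('top','t3'); M=masks(im); 
for k in ['yellow','blue','white']: print(k,rects(im,m,M[k],.020,(374,205,470,295)))
to(.5588,-.1846,.2,-95.2)
E
```

```text
t 9.15 pos [0.3476 0.2563 0.2569] rot [3.135 0.004 3.045] F [ 0.2  0.4 -0.4] gap 0.0857
head [(array([0.3474, 0.2523]), array([14.8, 31.9]), 84.3, array([316., 212.])), (array([0.3137, 0.4402]), array([6.2, 8.7]), -87.6, array([497., 162.]))]
[326.79532432 228.15507072] [318.28108504 251.04980368]
yellow [(array([ 0.5427, -0.3372]), array([ 60.3, 109.3]), 8.1, array([439., 228.]))]
blue [(array([ 0.403 , -0.3515]), array([ 58.4, 108.4]), 5.0, array([445., 272.]))]
white [(array([ 0.5587, -0.1846]), array([ 58.6, 108.7]), -5.6, array([391., 224.]))]
t 9.25 pos [0.3463 0.2549 0.2535] rot [ 3.141e+00 -1.000e-03  3.045e+00] F [0.5 0.5 0.2] gap 0.085
shift mm [-254.2 -416.9   53.3] turn -90.36 yaw now 174.44
```

Emit:
{"method": "apply_moves", "body": {
  "rows": "-0.03 -0.026 0 -8; -0.06 -0.05 0 -16; -0.09 -0.075 0 -24; -0.12 -0.1 0 -32; -0.15 -0.125 0 -40; -0.18 -0.15 0 -48; -0.215 -0.18 0 -56; -0.255 -0.211 0 -64"
}}

```text
time: 10.05
ee_pos: [0.5741, 0.0251, 0.2518]
eef_rot: [3.139, -0.003, -2.16]
force: [0.1, 1.3, 0.9]
finger_gap: 0.0854
```

Emit:
{"method": "apply_moves", "body": {
  "rows": "0 0 0 -8; 0 0 0 -16; 0 0 0 -22; 0 0 0 -26; 0 0 0 -26; 0 0 0 -26; 0 0 0 -26; 0 0 0 -26"
}}

```text
time: 10.85
ee_pos: [0.5739, 0.0266, 0.2535]
eef_rot: [3.141, -0.0, -1.713]
force: [1.0, -0.8, 0.5]
finger_gap: 0.0854
```

```bash
python3 - <<'E'
from meas import *
st(); im,m=snap('wrist','w4')
g=cv2.cvtColor(im,cv2.COLOR_RGB2GRAY)
u,v=proj(m,[.58,.0505,.045]).astype(int); print(u,v)
print('slot',rects(im,m,g<75,.045,(u-25,v-45,u+25,v+45),200))
cv2.imwrite('pics/c5.png',cv2.resize(im[max(v-150,0):v+150,u-130:u+130,::-1],None,fx=2,fy=2))
im,m=snap('wrist'); M=masks(im); print(rects(im,m,M['orange'],.15,(0,0,640,480),60))
E
```

```text
t 10.85 pos [0.5739 0.0266 0.2535] rot [ 3.141 -0.    -1.713] F [ 1.  -0.8  0.5] gap 0.0854
317 241
slot [(array([0.5793, 0.0525]), array([26.7, 57.1]), -6.1, array([319., 243.]))]
[(array([ 0.5668, -0.0784]), array([12.6, 19.2]), 87.7, array([308.,  89.])), (array([ 0.6472, -0.0877]), array([26.2, 43. ]), -2.8, array([174.,  95.]))]
```

View pics/c5.png

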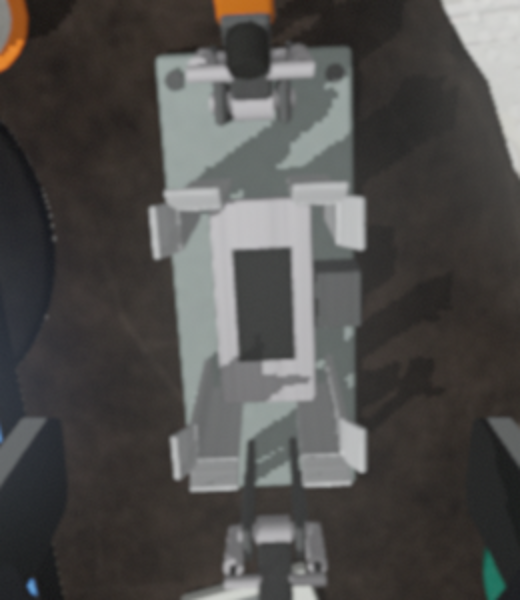

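```bash
python3 - <<'E'
from meas import *
s=st(); T=Ro.from_euler('xyz',s['eef_rot']).as_matrix(); m=vision.camera_model('wrist')
R=np.array(m['R']);c=-R.T@m['t']; Rc=R@T; pc=T.T@(c-s['ee_pos'])
T2=Ro.from_euler('xyz',[3.1416,0,np.radians(174.7)]).as_matrix(); p2=np.array([.4834,.0611,.1703])
m2=dict(m); m2['R']=Rc@T2.T; m2['t']=-m2['R']@(p2+T2@pc)
im=cv2.imread('pics/w2.png')[:,:,::-1].copy(); g=cv2.cvtColor(im,cv2.COLOR_RGB2GRAY)
print('slot w2',rects(im,m2,g<75,.045,(275,325,366,370),200))
f=lambda x,y:(187+x/2,91+y/2)
tl,tr=onz(m,*f(155,57),.012),onz(m,*f(352,47),.012)
d=(tl-tr)/np.linalg.norm(tl-tr); print(tl,tr,np.linalg.norm(tl-tr),np.degrees(np.arctan2(d[1],d[0])))
n=np.array([-d[1],d[0],0]); print('centre',(tl+tr)/2+n*.125)
for z,a,b in [(.107,(150,230),(365,220)),(.107,(172,455),(366,447))]:
    A,B=onz(m,*f(*a),z),onz(m,*f(*b),z); print('flare mid',(A+B)/2)
E
```

```text
t 10.95 pos [0.5739 0.0266 0.2538] rot [ 3.141 -0.    -1.713] F [ 0.1 -0.4 -0.4] gap 0.0857
slot w2 [(array([0.5771, 0.0536]), array([27.3, 57.9]), -6.4, array([322., 349.]))]
[ 0.61672346 -0.07563344  0.012     ] [ 0.51730147 -0.06613246  0.012     ] 0.09987492453263097 -5.458730884473801
centre [0.57890356 0.05355017 0.012     ]
flare mid [0.57431733 0.00066043 0.107     ]
flare mid [0.58399642 0.10132393 0.107     ]
```

```bash
python3 - <<'E'
from h import *
to(.543,-.337,.2,-81.9)
E
```

```text
t 10.95 pos [0.5739 0.0266 0.2538] rot [ 3.141 -0.    -1.713] F [ 0.1 -0.4 -0.4] gap 0.0857
shift mm [364.3 -20.7  53.8] turn -16.22 yaw now -98.12
```

Emit:
{"method": "apply_moves", "body": {
  "rows": "0.045 -0.002 0 -2; 0.095 -0.005 0 -4; 0.14 -0.008 0 -6; 0.185 -0.01 0.01 -8; 0.23 -0.013 0.02 -10; 0.275 -0.016 0.03 -12; 0.32 -0.02 0.045 -14; 0.364 -0.021 0.054 -16.2"
}}

```text
time: 11.75
ee_pos: [0.543, -0.3384, 0.1988]
eef_rot: [3.141, 0.001, -1.428]
force: [0.8, -0.4, -0.2]
finger_gap: 0.0855
```

```bash
cat > pl.py <<'E'
import sys
from meas import *
def plate(k,w=True):
    s=st(); im,m=snap('wrist'); M=masks(im)
    for o in rects(im,m,M[k],.02,(0,0,640,400),1500): print(k,o)
    return im
E
python3 - <<'E'
from pl import *
plate('yellow')
E
```

```text
t 11.75 pos [ 0.543  -0.3384  0.1988] rot [ 3.141e+00  1.000e-03 -1.428e+00] F [ 0.8 -0.4 -0.2] gap 0.0855
yellow (array([ 0.5443, -0.34  ]), array([ 59.2, 109.2]), 8.1, array([319., 220.]))
```

```bash
python3 - <<'E'
from h import *
print(r.tips_ahead, [a for a in dir(r) if a[0]!='_'])
to(.5443,-.34,.024,-81.9)
E
```

```text
0.017 ['MotionError', 'get_state', 'hand_in', 'tips_ahead']
t 11.8 pos [ 0.5412 -0.3436  0.1968] rot [ 3.138  0.    -1.432] F [ 2.  -2.5 -0.3] gap 0.0851
shift mm [ -3.1  -4.3 172.8] turn -0.17 yaw now -82.07
```

Emit:
{"method": "apply_moves", "body": {
  "rows": "0 0 0.03 0; 0.001 0 0.06 0; 0.002 0 0.09 0; 0.003 0 0.11 0; 0.003 0 0.12 0; 0.003 0 0.12 0; 0.003 0 0.12 0; 0.003 0 0.12 0"
}}

```text
time: 12.6
ee_pos: [0.5449, -0.34, 0.0816]
eef_rot: [-3.139, -0.002, -1.429]
force: [1.3, 0.1, 0.3]
finger_gap: 0.0856
```

```bash
python3 - <<'E'
from pl import *
plate('yellow')
to(.5443,-.34,.027,-81.9)
E
```

```text
t 12.6 pos [ 0.5449 -0.34    0.0816] rot [-3.139e+00 -2.000e-03 -1.429e+00] F [1.3 0.1 0.3] gap 0.0856
yellow (array([ 0.5444, -0.3403]), array([ 58.8, 108.9]), 8.2, array([322., 263.]))
t 12.65 pos [ 0.5448 -0.34    0.0815] rot [-3.139e+00 -1.000e-03 -1.429e+00] F [0.2 0.8 0.6] gap 0.0854
shift mm [-0.1  0.6 54.5] turn 0.01 yaw now -81.89
```

Emit:
{"method": "apply_moves", "body": {
  "rows": "0 0 0.015 0; 0 0 0.03 0; 0 0 0.043 0; 0 0 0.052 0; 0 0 0.056 0; 0 0 0.0575 0; 0 0 0.0575 0; 0 0 0.0575 0"
}}

```text
time: 13.45
ee_pos: [0.5443, -0.3399, 0.0229]
eef_rot: [-3.141, -0.001, -1.429]
force: [0.3, -0.5, 0.7]
finger_gap: 0.0851
```

Emit:
{"method": "apply_moves", "body": {
  "rows": "0 0 0 0; 0 0 0 0; 0 0 0 0; 0 0 0 0; 0 0 0 0; 0 0 0 0; 0 0 0 0; 0 0 0 0",
  "fingers": 0,
  "squeeze": 35
}}

```text
time: 14.25
ee_pos: [0.5444, -0.3399, 0.0231]
eef_rot: [-3.141, -0.001, -1.429]
force: [-0.9, 0.1, 5.8]
finger_gap: 0.0587
```

Emit:
{"method": "apply_moves", "body": {
  "rows": "0 0 -0.005 0; 0 0 -0.012 0; 0 0 -0.02 0; 0 0 -0.035 0; 0 0 -0.05 0; 0 0 -0.07 0; 0 0 -0.09 0; 0 0 -0.1 0"
}}

```text
time: 15.05
ee_pos: [0.5449, -0.3402, 0.1256]
eef_rot: [-3.138, -0.002, -1.429]
force: [1.0, -0.3, -1.6]
finger_gap: 0.0589
```

```bash
python3 - <<'E'
from pl import *
im=plate('yellow'); cv2.imwrite('pics/w5.png',im[:,:,::-1])
E
```

```text
t 15.05 pos [ 0.5449 -0.3402  0.1256] rot [-3.138e+00 -2.000e-03 -1.429e+00] F [ 1.  -0.3 -1.6] gap 0.0589
yellow (array([ 0.5399, -0.2974]), array([107.6, 169.5]), 8.2, array([320., 292.]))
```

View pics/w5.png

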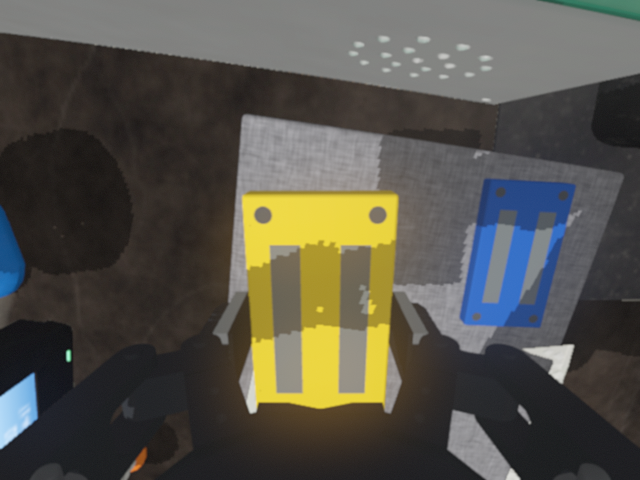

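```bash
python3 - <<'E'
from h import *
to(.579,.052,.21,-95.6)
E
```

```text
t 15.1 pos [ 0.5454 -0.3405  0.1265] rot [-3.136e+00 -3.000e-03 -1.429e+00] F [ 1.3 -0.8  0.5] gap 0.0591
shift mm [-383.5  -89.2  -84.3] turn 13.73 yaw now -81.87
```

Emit:
{"method": "apply_moves", "body": {
  "rows": "0 0 -0.03 0; -0.02 -0.004 -0.06 1; -0.06 -0.014 -0.08 3; -0.105 -0.024 -0.084 5; -0.15 -0.034 -0.084 7; -0.195 -0.045 -0.084 9; -0.24 -0.056 -0.084 11; -0.28 -0.065 -0.084 13.7"
}}

```text
time: 15.9
ee_pos: [0.5683, -0.0512, 0.2061]
eef_rot: [3.141, 0.0, -1.67]
force: [1.4, -0.2, -0.8]
finger_gap: 0.059
```

```bash
python3 - <<'E'
from h import *
to(.579,.052,.15,-95.6)
E
```

```text
t 15.9 pos [ 0.5683 -0.0512  0.2061] rot [ 3.141  0.    -1.67 ] F [ 1.4 -0.2 -0.8] gap 0.059
shift mm [-103.8   -0.4   56.1] turn -0.08 yaw now -95.68
```

Emit:
{"method": "apply_moves", "body": {
  "rows": "-0.03 0 0 0; -0.065 0 0 0; -0.09 0 0 0; -0.104 0 0.015 0; -0.104 0 0.035 0; -0.104 0 0.05 0; -0.104 0 0.056 0; -0.104 0 0.056 0"
}}

```text
time: 16.7
ee_pos: [0.5783, 0.0499, 0.1493]
eef_rot: [3.139, -0.001, -1.669]
force: [0.2, 0.3, -1.2]
finger_gap: 0.0584
```

```bash
python3 - <<'E'
from h import *
to(.579,.052,.062,-95.6)
im,m=snap('wrist','w6'); to(.579,.052,.062,-95.6)
for i in (-1,1):
  for j in (-1,1):
    a=np.radians(-5.6); p=np.array([.579,.052])+np.array([[np.cos(a),-np.sin(a)],[np.sin(a),np.cos(a)]])@[i*.0325,j*.0575]
    print(proj(m,[*p,.096]))
E
```

```text
t 16.7 pos [0.5783 0.0499 0.1493] rot [ 3.139e+00 -1.000e-03 -1.669e+00] F [ 0.2  0.3 -1.2] gap 0.0584
shift mm [-2.3 -0.7 87.3] turn -0.02 yaw now -95.62
t 16.75 pos [0.579  0.05   0.1503] rot [ 3.141 -0.    -1.669] F [ 0.  -0.2 -1.5] gap 0.0585
shift mm [-2.1  0.1 88.3] turn -0.0 yaw now -95.6
[382.50770204 177.99033424]
[372.91761677 368.2189888 ]
[256.57102213 178.19777783]
[266.82364683 368.46540432]
```

View pics/w6.png

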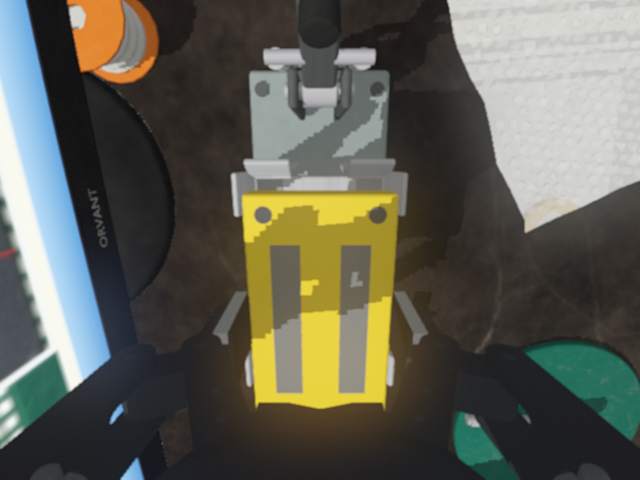

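Emit:
{"method": "apply_moves", "body": {
  "rows": "-0.002 0 0.01 0; -0.002 0 0.02 0; -0.002 0 0.028 0; -0.002 0 0.034 0; -0.002 0 0.039 0; -0.002 0 0.044 0; -0.002 0 0.048 0; -0.002 0 0.05 0"
}}

```text
time: 17.55
ee_pos: [0.5791, 0.0521, 0.1]
eef_rot: [3.141, -0.0, -1.669]
force: [-0.1, 1.1, -0.9]
finger_gap: 0.0588
```

Emit:
{"method": "apply_moves", "body": {
  "rows": "0 0 0.006 0; 0 0 0.012 0; 0 0 0.018 0; 0 0 0.024 0; 0 0 0.03 0; 0 0 0.035 0; 0 0 0.038 0; 0 0 0.038 0"
}}

```text
time: 18.35
ee_pos: [0.5789, 0.0521, 0.0618]
eef_rot: [3.141, -0.0, -1.669]
force: [0.3, -0.1, -2.0]
finger_gap: 0.0584
```

```bash
python3 - <<'E'
from h import *
to(.579,.052,.061,-95.6)
E
```

```text
t 18.35 pos [0.5789 0.0521 0.0618] rot [ 3.141 -0.    -1.669] F [ 0.3 -0.1 -2. ] gap 0.0584
shift mm [ 0.1 -0.1  0.8] turn -0.0 yaw now -95.6
```

Emit:
{"method": "apply_moves", "body": {
  "rows": "0 0 0.0008 0; 0 0 0.0008 0; 0 0 0.0008 0; 0 0 0.0008 0; 0 0 0.0008 0; 0 0 0.0008 0; 0 0 0.0008 0; 0 0 0.0008 0",
  "fingers": 0.9
}}

```text
time: 19.15
ee_pos: [0.5792, 0.0521, 0.0616]
eef_rot: [-3.142, -0.0, -1.669]
force: [0.3, 1.2, 0.1]
finger_gap: 0.0768
```

Emit:
{"method": "apply_moves", "body": {
  "rows": "0 0 -0.006 0; 0 0 -0.015 0; 0 0 -0.03 0; 0 0 -0.045 0; 0 0 -0.055 0; 0 0 -0.06 0; 0 0 -0.06 0; 0 0 -0.06 0"
}}

```text
time: 19.95
ee_pos: [0.5788, 0.0521, 0.1212]
eef_rot: [3.141, -0.0, -1.669]
force: [-0.6, -0.4, 0.4]
finger_gap: 0.0767
```

```bash
python3 - <<'E'
from pl import *
s=st(); im,m=snap('wrist','w7'); M=masks(im)
print(rects(im,m,M['yellow'],.057,(0,0,640,480),1500))
E
```

```text
t 19.95 pos [0.5788 0.0521 0.1212] rot [ 3.141 -0.    -1.669] F [-0.6 -0.4  0.4] gap 0.0767
[(array([0.5794, 0.052 ]), array([ 59.8, 109.6]), -5.9, array([319., 262.]))]
```

Emit:
{"method": "apply_moves", "body": {
  "rows": "0 0 0 0; 0 0 0 0; 0 0 0 0; 0 0 0 0; 0 0 0.01 0; 0 0 0.025 0; 0 0 0.038 0; 0 0 0.042 0",
  "fingers": 0
}}

```text
time: 20.8
ee_pos: [0.5779, 0.0517, 0.0773]
eef_rot: [3.138, -0.001, -1.669]
force: [-0.1, -0.6, -0.1]
finger_gap: -0.0
```

Emit:
{"method": "apply_moves", "body": {
  "rows": "0 0 0.002 0; 0 0 0.004 0; 0 0 0.006 0; 0 0 0.008 0; 0 0 0.0095 0; 0 0 0.0105 0; 0 0 0.0105 0; 0 0 0.0105 0"
}}

```text
time: 21.6
ee_pos: [0.5796, 0.0522, 0.0708]
eef_rot: [-3.14, 0.0, -1.668]
force: [-2.8, -0.2, 7.2]
finger_gap: -0.0
```

```bash
python3 - <<'E'
from h import *
st()
E
```

```text
t 21.6 pos [0.5796 0.0522 0.0708] rot [-3.14   0.    -1.668] F [-2.8 -0.2  7.2] gap -0.0
```

Emit:
{"method": "apply_moves", "body": {
  "rows": "0 0 0.0007 0; 0 0 0.0014 0; 0 0 0.0014 0; 0 0 0.0014 0; 0 0 0.0014 0; 0 0 0.0014 0; 0 0 0.0014 0; 0 0 0.0014 0"
}}

```text
time: 22.4
ee_pos: [0.5796, 0.0522, 0.07]
eef_rot: [-3.14, 0.0, -1.668]
force: [-4.0, 0.2, 11.0]
finger_gap: 0.0
```

Emit:
{"method": "apply_moves", "body": {
  "rows": "0 0 -0.005 0; 0 0 -0.02 0; 0 0 -0.05 0; 0 0 -0.08 0; 0 0 -0.1 0; 0 0 -0.12 0; 0 0 -0.14 0; 0 0 -0.14 0"
}}

```text
time: 23.2
ee_pos: [0.5809, 0.0525, 0.2112]
eef_rot: [-3.134, 0.003, -1.668]
force: [1.0, -0.1, 0.2]
finger_gap: -0.0004
```

```bash
python3 - <<'E'
from pl import *
s=st(); im,m=snap('wrist'); M=masks(im)
print(rects(im,m,M['yellow'],.057,(0,0,640,480),1500))
im,m=snap('top'); M=masks(im); 
for k in ['blue','white']: print(k,rects(im,m,M[k],.020,(374,205,470,295)))
to(.56,-.186,.2,-95.3)
E
```

```text
t 23.2 pos [0.5809 0.0525 0.2112] rot [-3.134e+00  3.000e-03 -1.668e+00] F [ 1.  -0.1  0.2] gap -0.0004
[(array([0.5794, 0.0523]), array([ 60.1, 109.5]), -5.9, array([323., 227.]))]
blue [(array([ 0.403 , -0.3514]), array([ 58.6, 108.4]), 5.6, array([445., 272.]))]
white [(array([ 0.5588, -0.1848]), array([ 58.3, 108.1]), -5.2, array([391., 224.]))]
t 23.3 pos [0.579  0.0522 0.2078] rot [-3.141e+00  1.000e-03 -1.669e+00] F [ 0.  -0.6 -0.2] gap 0.0001
shift mm [238.9  -4.4   7.6] turn -0.32 yaw now -95.62
```

Emit:
{"method": "apply_moves", "body": {
  "rows": "0.03 0 0 0; 0.07 -0.001 0 0; 0.11 -0.002 0 0; 0.15 -0.003 0 0; 0.19 -0.004 0 0; 0.225 -0.004 0.003 0; 0.239 -0.004 0.008 -0.3; 0.239 -0.004 0.008 -0.3",
  "fingers": 1
}}

```text
time: 24.1
ee_pos: [0.5584, -0.1875, 0.1974]
eef_rot: [3.138, 0.0, -1.666]
force: [-0.5, -0.6, -0.3]
finger_gap: 0.0854
```

Emit:
{"method": "apply_moves", "body": {
  "rows": "0 0 0.02 0; 0 0 0.05 0; 0 0 0.08 0; 0 0 0.1 0; 0 0 0.115 0; 0 0 0.12 0; 0 0 0.12 0; 0 0 0.12 0"
}}

```text
time: 24.9
ee_pos: [0.5605, -0.1856, 0.0803]
eef_rot: [-3.14, -0.0, -1.662]
force: [-0.2, -0.7, -0.3]
finger_gap: 0.0852
```

```bash
python3 - <<'E'
from pl import *
im=plate('white'); cv2.imwrite('pics/w8.png',im[:,:,::-1])
E
```

```text
t 24.9 pos [ 0.5605 -0.1856  0.0803] rot [-3.14  -0.    -1.662] F [-0.2 -0.7 -0.3] gap 0.0852
white (array([ 0.4096, -0.1056]), array([ 61.3, 111.5]), 89.2, array([575., 351.]))
white (array([ 0.5589, -0.1871]), array([ 59.2, 107.9]), -5.4, array([319., 275.]))
```

Emit:
{"method": "apply_moves", "body": {
  "rows": "0.0016 0.0015 0.015 0.2; 0.0016 0.0015 0.03 0.2; 0.0016 0.0015 0.043 0.2; 0.0016 0.0015 0.052 0.2; 0.0016 0.0015 0.056 0.2; 0.0016 0.0015 0.057 0.2; 0.0016 0.0015 0.057 0.2; 0.0016 0.0015 0.057 0.2"
}}

```text
time: 25.75
ee_pos: [0.5586, -0.1876, 0.0232]
eef_rot: [-3.14, -0.0, -1.667]
force: [0.2, 0.2, 1.0]
finger_gap: 0.0856
```

Emit:
{"method": "apply_moves", "body": {
  "rows": "0 0 0 0; 0 0 0 0; 0 0 0 0; 0 0 0 0; 0 0 0 0; 0 0 0 0; 0 0 0 0; 0 0 0 0",
  "fingers": 0,
  "squeeze": 35
}}

```text
time: 26.55
ee_pos: [0.5586, -0.1876, 0.0233]
eef_rot: [-3.141, -0.0, -1.666]
force: [-0.0, 1.1, 4.3]
finger_gap: 0.0587
```

Emit:
{"method": "apply_moves", "body": {
  "rows": "0 0 -0.005 0; 0 0 -0.015 0; 0 0 -0.035 0; 0 0 -0.065 0; 0 0 -0.1 0; 0 0 -0.14 0; 0 0 -0.175 0; 0 0 -0.187 0"
}}

```text
time: 27.35
ee_pos: [0.5598, -0.188, 0.2145]
eef_rot: [-3.134, -0.001, -1.666]
force: [0.4, -1.0, -0.7]
finger_gap: 0.0586
```

```bash
python3 - <<'E'
from h import *
to(.5792,.0522,.21,-95.6)
E
```

```text
t 27.35 pos [ 0.5598 -0.188   0.2145] rot [-3.134e+00 -1.000e-03 -1.666e+00] F [ 0.4 -1.  -0.7] gap 0.0586
shift mm [-241.     3.6    4.4] turn 0.12 yaw now -95.48
```

Emit:
{"method": "apply_moves", "body": {
  "rows": "-0.02 0 0 0; -0.055 0 0 0; -0.095 0.001 0 0; -0.135 0.002 0 0; -0.175 0.002 0 0; -0.21 0.002 0 0.1; -0.235 0.0025 0 0.1; -0.2404 0.0025 0 0.1"
}}

```text
time: 28.15
ee_pos: [0.5782, 0.0543, 0.2086]
eef_rot: [3.14, -0.0, -1.666]
force: [-0.3, -0.5, -1.2]
finger_gap: 0.059
```

Emit:
{"method": "apply_moves", "body": {
  "rows": "0 0 0.02 0; 0 0 0.045 0; 0 0 0.06 0; 0 0 0.07 0; 0 0 0.07 0; 0 0 0.07 0; 0 0 0.07 0; 0 0 0.07 0"
}}

```text
time: 28.95
ee_pos: [0.5792, 0.052, 0.1406]
eef_rot: [-3.14, 0.001, -1.669]
force: [-0.5, 0.6, -1.1]
finger_gap: 0.0588
```

```bash
python3 - <<'E'
from h import *
to(.5792,.0522,.0745,-95.6)
im,m=snap('wrist','w9')
E
```

```text
t 28.95 pos [0.5792 0.052  0.1406] rot [-3.140e+00  1.000e-03 -1.669e+00] F [-0.5  0.6 -1.1] gap 0.0588
shift mm [-0.1  0.2 66.1] turn -0.01 yaw now -95.61
```

```bash
python3 - <<'E'
from meas import *
for f,k in (('w6','yellow'),('w9','white')):
    im=cv2.imread(f'pics/{f}.png')[:,:,::-1].copy(); M=masks(im)[k]
    if k=='white': M=(im.min(2)>150)
    for c in (255,320,385): print(f,c,[v for v in range(100,399) if M[v,c] and M[v-1,c]==0][:4])
    print(np.where(M[205])[0][[0,-1]], im[180:215:5,320].tolist())
E
```

```text
w6 255 [191, 219]
w6 320 [192]
w6 385 [191, 219]
[243 397] [[197, 195, 196], [197, 195, 195], [173, 165, 148], [202, 181, 59], [235, 214, 70], [234, 213, 70], [231, 209, 66]]
w9 255 [195, 219, 340]
w9 320 [107, 195, 309]
w9 385 [155, 195, 298]
[  0 594] [[235, 214, 75], [234, 214, 76], [227, 207, 90], [167, 168, 162], [213, 215, 209], [213, 215, 209], [213, 215, 210]]
```

Emit:
{"method": "apply_moves", "body": {
  "rows": "0.0005 0 0.01 0; 0.0005 0 0.02 0; 0.0005 0 0.03 0; 0.0005 0 0.04 0; 0.0005 0 0.05 0; 0.0005 0 0.058 0; 0.0005 0 0.064 0; 0.0005 0 0.067 0"
}}

```text
time: 29.8
ee_pos: [0.5784, 0.0513, 0.072]
eef_rot: [3.14, -0.001, -1.669]
force: [-2.5, 0.7, 4.6]
finger_gap: 0.059
```

Emit:
{"method": "apply_moves", "body": {
  "rows": "0 0 0.0004 0; 0 0 0.0004 0; 0 0 0.0004 0; 0 0 0.0004 0; 0 0 0.0004 0; 0 0 0.0004 0; 0 0 0.0004 0; 0 0 0.0004 0",
  "fingers": 0.9
}}

```text
time: 30.6
ee_pos: [0.5787, 0.0515, 0.0723]
eef_rot: [-3.142, 0.0, -1.669]
force: [0.7, -0.4, 0.5]
finger_gap: 0.0769
```

Emit:
{"method": "apply_moves", "body": {
  "rows": "0 0 -0.006 0; 0 0 -0.015 0; 0 0 -0.03 0; 0 0 -0.045 0; 0 0 -0.055 0; 0 0 -0.06 0; 0 0 -0.06 0; 0 0 -0.06 0"
}}

```text
time: 31.4
ee_pos: [0.5783, 0.0514, 0.1319]
eef_rot: [3.141, -0.0, -1.669]
force: [0.5, -0.5, 0.7]
finger_gap: 0.077
```

```bash
python3 - <<'E'
from pl import *
s=st(); im,m=snap('wrist','w10'); 
print(rects(im,m,im.min(2)>150,.069,(230,180,410,400),1500)); print(rects(im,m,masks(im)['yellow'],.069,(0,0,640,400),200))
E
```

```text
t 31.4 pos [0.5783 0.0514 0.1319] rot [ 3.141 -0.    -1.669] F [ 0.5 -0.5  0.7] gap 0.077
[(array([0.5704, 0.0884]), array([ 63. , 125.2]), 6.9, array([349., 315.])), (array([0.6035, 0.0416]), array([32.3, 95.4]), -10.9, array([277., 249.]))]
[]
```

View pics/w10.png

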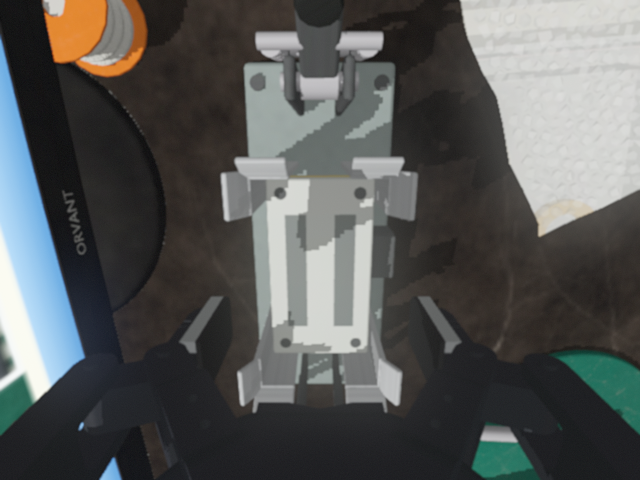

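White plate lies inside all four angles, corners about (266,179), (374,179), (370,352), (273,352), with the yellow plate hidden under it. Now press.

Emit:
{"method": "apply_moves", "body": {
  "rows": "0 0 0 0; 0 0 0 0; 0 0 0 0; 0 0 0 0; 0 0 0.01 0; 0 0 0.025 0; 0 0 0.036 0; 0 0 0.04 0",
  "fingers": 0
}}

```text
time: 32.25
ee_pos: [0.5777, 0.0511, 0.0904]
eef_rot: [3.139, -0.001, -1.669]
force: [0.1, 0.0, -0.6]
finger_gap: 0.0004
```

Emit:
{"method": "apply_moves", "body": {
  "rows": "0 0 0.002 0; 0 0 0.004 0; 0 0 0.006 0; 0 0 0.008 0; 0 0 0.01 0; 0 0 0.0115 0; 0 0 0.0125 0; 0 0 0.0125 0"
}}

```text
time: 33.05
ee_pos: [0.5792, 0.0516, 0.082]
eef_rot: [-3.14, 0.0, -1.668]
force: [-3.6, 0.9, 11.5]
finger_gap: -0.0001
```

Emit:
{"method": "apply_moves", "body": {
  "rows": "0 0 0 0; 0 0 0.0005 0; 0 0 0.0005 0; 0 0 0.0005 0; 0 0 0.0005 0; 0 0 0.0005 0; 0 0 0.0005 0; 0 0 0.0005 0"
}}

```text
time: 33.85
ee_pos: [0.5793, 0.0516, 0.0819]
eef_rot: [-3.139, 0.0, -1.668]
force: [-2.9, -0.1, 12.6]
finger_gap: -0.0
```

Emit:
{"method": "apply_moves", "body": {
  "rows": "0 0 -0.005 0; 0 0 -0.02 0; 0 0 -0.05 0; 0 0 -0.08 0; 0 0 -0.1 0; 0 0 -0.12 0; 0 0 -0.13 0; 0 0 -0.13 0"
}}

```text
time: 34.65
ee_pos: [0.5794, 0.0517, 0.2107]
eef_rot: [-3.138, 0.001, -1.669]
force: [0.1, -0.2, 0.1]
finger_gap: -0.0001
```

```bash
python3 - <<'E'
from pl import *
im,m=snap('top'); M=masks(im); print(rects(im,m,M['blue'],.020,(374,205,470,295)))
to(.404,-.353,.2,-84.6)
E
```

```text
[(array([ 0.3722, -0.3367]), array([ 59.1, 108.7]), 5.6, array([441., 282.]))]
t 34.7 pos [0.5786 0.0516 0.2092] rot [-3.141e+00  1.000e-03 -1.669e+00] F [-0.2 -0.5 -0.6] gap -0.0
shift mm [419.7 134.2   8.9] turn -11.01 yaw now -95.61
```

The blue plate has been knocked to (0.372,-0.337), as the task warned. Go there.

Emit:
{"method": "apply_moves", "body": {
  "rows": "0.03 0.012 0 -1; 0.075 0.03 0 -2; 0.12 0.05 0 -4; 0.165 0.068 0 -6; 0.21 0.086 0 -8; 0.255 0.104 0 -10; 0.3 0.122 0 -11; 0.345 0.14 0 -11.2",
  "fingers": 1
}}

```text
time: 35.5
ee_pos: [0.4038, -0.2794, 0.2079]
eef_rot: [3.139, 0.001, -1.473]
force: [1.5, 0.5, -0.1]
finger_gap: 0.0855
```

Emit:
{"method": "apply_moves", "body": {
  "rows": "0.04 0.009 0.01 0; 0.067 0.013 0.04 0; 0.067 0.013 0.08 0; 0.067 0.013 0.1 0; 0.067 0.013 0.12 0; 0.067 0.013 0.125 0; 0.067 0.013 0.125 0; 0.067 0.013 0.125 0"
}}

```text
time: 36.3
ee_pos: [0.3997, -0.3463, 0.0847]
eef_rot: [-3.141, -0.001, -1.473]
force: [0.5, -0.1, 0.4]
finger_gap: 0.0856
```

```bash
python3 - <<'E'
from pl import *
im=plate('blue'); cv2.imwrite('pics/w11.png',im[:,:,::-1]); to(.3735,-.3375,.0232,-84.4)
E
```

```text
t 36.3 pos [ 0.3997 -0.3463  0.0847] rot [-3.141e+00 -1.000e-03 -1.473e+00] F [ 0.5 -0.1  0.4] gap 0.0856
blue (array([ 0.373 , -0.3402]), array([ 59.1, 109.3]), 5.7, array([363., 276.]))
t 36.35 pos [ 0.3999 -0.3464  0.0851] rot [-3.140e+00 -1.000e-03 -1.473e+00] F [ 0.6  0.  -0.1] gap 0.0856
shift mm [-11.5  25.5  61.9] turn 0.02 yaw now -84.38
```

Emit:
{"method": "apply_moves", "body": {
  "rows": "-0.004 0.013 0 0; -0.0087 0.0261 0 0; -0.0087 0.0261 0.015 0; -0.0087 0.0261 0.03 0; -0.0087 0.0261 0.045 0; -0.0087 0.0261 0.056 0; -0.0087 0.0261 0.0615 0; -0.0087 0.0261 0.0615 0"
}}

```text
time: 37.15
ee_pos: [0.3717, -0.3398, 0.0224]
eef_rot: [3.14, 0.001, -1.473]
force: [-0.1, 0.8, -0.8]
finger_gap: 0.0853
```

Emit:
{"method": "apply_moves", "body": {
  "rows": "0 0 0 0; 0 0 0 0; 0 0 0 0; 0 0 0 0; 0 0 0 0; 0 0 0 0; 0 0 0 0; 0 0 0 0",
  "fingers": 0,
  "squeeze": 35
}}

```text
time: 37.95
ee_pos: [0.3729, -0.3403, 0.0237]
eef_rot: [-3.14, -0.001, -1.473]
force: [-0.2, 0.5, 6.5]
finger_gap: 0.0588
```

Emit:
{"method": "apply_moves", "body": {
  "rows": "0 0 -0.005 0; 0 0 -0.015 0; 0 0 -0.035 0; 0 0 -0.065 0; 0 0 -0.1 0; 0 0 -0.14 0; 0 0 -0.175 0; 0 0 -0.187 0"
}}

```text
time: 38.75
ee_pos: [0.3739, -0.341, 0.2144]
eef_rot: [-3.135, -0.005, -1.473]
force: [0.4, -0.2, -0.7]
finger_gap: 0.0587
```

```bash
python3 - <<'E'
from h import *
to(.5792,.0520,.21,-95.6)
E
```

```text
t 38.75 pos [ 0.3739 -0.341   0.2144] rot [-3.135 -0.005 -1.473] F [ 0.4 -0.2 -0.7] gap 0.0587
shift mm [-371.  -242.9    4.2] turn 11.23 yaw now -84.37
```

Emit:
{"method": "apply_moves", "body": {
  "rows": "-0.025 -0.016 0 1; -0.062 -0.041 0 2; -0.102 -0.067 0 4; -0.142 -0.093 0 6; -0.182 -0.12 0 8; -0.222 -0.146 0 10; -0.262 -0.172 0 11; -0.3 -0.197 0 11.2"
}}

```text
time: 39.55
ee_pos: [0.5391, -0.0202, 0.2091]
eef_rot: [3.14, -0.0, -1.669]
force: [0.4, -0.8, -1.1]
finger_gap: 0.0588
```

```bash
python3 - <<'E'
from h import *
to(.5792,.0520,.16,-95.6)
E
```

```text
t 39.55 pos [ 0.5391 -0.0202  0.2091] rot [ 3.14  -0.    -1.669] F [ 0.4 -0.8 -1.1] gap 0.0588
shift mm [-75.8 -32.9  49. ] turn -0.01 yaw now -95.61
```

Emit:
{"method": "apply_moves", "body": {
  "rows": "-0.02 -0.009 0 0; -0.045 -0.02 0 0; -0.065 -0.028 0 0; -0.076 -0.033 0.015 0; -0.076 -0.033 0.035 0; -0.076 -0.033 0.049 0; -0.076 -0.033 0.049 0; -0.076 -0.033 0.049 0"
}}

```text
time: 40.35
ee_pos: [0.5792, 0.0494, 0.1602]
eef_rot: [3.14, -0.001, -1.669]
force: [-0.9, 0.1, -0.7]
finger_gap: 0.059
```

```bash
python3 - <<'E'
from meas import *
to(.5792,.0520,.0855,-95.6)
im,m=snap('wrist','w12'); to(.5792,.0520,.0855,-95.6); M=masks(im)['blue']
for c in (255,320,385): print(c,[v for v in range(100,399) if M[v,c] and M[v-1,c]==0][:4])
print(np.where(M[205])[0][[0,-1]])
E
```

```text
t 40.35 pos [0.5792 0.0494 0.1602] rot [ 3.140e+00 -1.000e-03 -1.669e+00] F [-0.9  0.1 -0.7] gap 0.059
shift mm [-2.6  0.1 74.7] turn -0.04 yaw now -95.64
t 40.4 pos [0.5797 0.0497 0.161 ] rot [-3.141 -0.    -1.669] F [ 0.5  0.2 -1.4] gap 0.0589
shift mm [-2.3  0.7 75.5] turn -0.03 yaw now -95.63
255 [193, 219]
320 [194]
385 [193, 221]
[ 84 397]
```

Emit:
{"method": "apply_moves", "body": {
  "rows": "-0.0023 0.0003 0 0; -0.0023 0.0003 0.01 0; -0.0023 0.0003 0.022 0; -0.0023 0.0003 0.035 0; -0.0023 0.0003 0.048 0; -0.0023 0.0003 0.06 0; -0.0023 0.0003 0.07 0; -0.0023 0.0003 0.0745 0"
}}

```text
time: 41.2
ee_pos: [0.5788, 0.0522, 0.0846]
eef_rot: [3.139, -0.001, -1.669]
force: [0.3, -0.1, 2.9]
finger_gap: 0.0588
```

Emit:
{"method": "apply_moves", "body": {
  "rows": "0 0 0.0007 0; 0 0 0.0007 0; 0 0 0.0007 0; 0 0 0.0007 0; 0 0 0.0007 0; 0 0 0.0007 0; 0 0 0.0007 0; 0 0 0.0007 0",
  "fingers": 0.9
}}

```text
time: 42.0
ee_pos: [0.5794, 0.0525, 0.0856]
eef_rot: [-3.141, 0.0, -1.669]
force: [0.3, 0.2, 0.3]
finger_gap: 0.0771
```

Emit:
{"method": "apply_moves", "body": {
  "rows": "0 0 -0.006 0; 0 0 -0.015 0; 0 0 -0.03 0; 0 0 -0.045 0; 0 0 -0.055 0; 0 0 -0.06 0; 0 0 -0.06 0; 0 0 -0.06 0"
}}

```text
time: 42.8
ee_pos: [0.5791, 0.0524, 0.1452]
eef_rot: [3.141, -0.0, -1.669]
force: [1.0, 0.4, -0.7]
finger_gap: 0.0767
```

```bash
python3 - <<'E'
from pl import *
s=st(); im,m=snap('wrist','w13'); M=masks(im)
print(rects(im,m,M['blue'],.081,(230,120,420,420),1500))
E
```

```text
t 42.8 pos [0.5791 0.0524 0.1452] rot [ 3.141 -0.    -1.669] F [ 1.   0.4 -0.7] gap 0.0767
[(array([0.5792, 0.053 ]), array([ 59.6, 109.9]), -6.1, array([320., 262.]))]
```

Emit:
{"method": "apply_moves", "body": {
  "rows": "0 0 0 0; 0 0 0 0; 0 0 0 0; 0 0 0 0; 0 0 0.01 0; 0 0 0.025 0; 0 0 0.036 0; 0 0 0.041 0",
  "fingers": 0
}}

```text
time: 43.65
ee_pos: [0.5785, 0.0521, 0.1028]
eef_rot: [3.139, -0.001, -1.669]
force: [-0.3, -0.4, -0.2]
finger_gap: -0.0
```

Emit:
{"method": "apply_moves", "body": {
  "rows": "0 0 0.002 0; 0 0 0.004 0; 0 0 0.006 0; 0 0 0.008 0; 0 0 0.01 0; 0 0 0.0115 0; 0 0 0.0125 0; 0 0 0.0125 0"
}}

```text
time: 44.45
ee_pos: [0.58, 0.0526, 0.0939]
eef_rot: [-3.14, 0.0, -1.668]
force: [-4.1, -0.1, 10.5]
finger_gap: -0.0003
```

Emit:
{"method": "apply_moves", "body": {
  "rows": "0 0 0 0; 0 0 0.0005 0; 0 0 0.0005 0; 0 0 0.0005 0; 0 0 0.0005 0; 0 0 0.0005 0; 0 0 0.0005 0; 0 0 0.0005 0"
}}

```text
time: 45.25
ee_pos: [0.5801, 0.0525, 0.0938]
eef_rot: [-3.139, 0.0, -1.668]
force: [-2.6, -0.2, 10.5]
finger_gap: -0.0002
```

Emit:
{"method": "apply_moves", "body": {
  "rows": "0 0 -0.005 0; 0 0 -0.02 0; 0 0 -0.05 0; 0 0 -0.08 0; 0 0 -0.1 0; 0 0 -0.12 0; 0 0 -0.14 0; 0 0 -0.14 0"
}}

```text
time: 46.05
ee_pos: [0.581, 0.0528, 0.2346]
eef_rot: [-3.135, 0.002, -1.668]
force: [0.3, 0.9, 1.2]
finger_gap: -0.0
```

```bash
python3 - <<'E'
from pl import *
s=st(); im,m=snap('wrist','w14'); M=masks(im)
print(rects(im,m,M['blue'],.081,(200,100,440,420),1000))
print('or',rects(im,m,M['orange'],.15,(0,0,640,480),30))
im,m=snap('top','t14')
a=np.radians(-5.6); Rj=np.array([[np.cos(a),-np.sin(a)],[np.sin(a),np.cos(a)]])
for sg in (1,-1):
  for th in (0,.2,1.,2.): # joint angle: arm direction elev
    e=2.0-th; y=sg*(.1-.064*np.cos(e)); z=.093+.064*np.sin(e)
    print(sg,th,np.round([*(Rj@[0,y]+[.579,.052]),z],3))
E
```

```text
t 46.05 pos [0.581  0.0528 0.2346] rot [-3.135e+00  2.000e-03 -1.668e+00] F [0.3 0.9 1.2] gap -0.0
[(array([0.5791, 0.0529]), array([ 59.8, 109.1]), -6.3, array([324., 228.]))]
or [(array([ 0.5667, -0.0775]), array([14.7, 19. ]), 85.3, array([324.,  31.])), (array([ 0.6482, -0.0769]), array([25.4, 44.1]), -3.4, array([173.,  52.]))]
1 0 [0.591 0.178 0.151]
1 0.2 [0.59  0.166 0.155]
1 1.0 [0.585 0.117 0.147]
1 2.0 [0.583 0.088 0.093]
-1 0 [ 0.567 -0.074  0.151]
-1 0.2 [ 0.568 -0.062  0.155]
-1 1.0 [ 0.573 -0.013  0.147]
-1 2.0 [0.575 0.016 0.093]
```

Blue pressed too (stop reached, 10.5 N). Now the left clamp: go outside it, lower, push inward.

```bash
python3 - <<'E'
from h import *
to(.5951,.2162,.152,-95.6)
E
```

```text
t 46.15 pos [0.5792 0.0525 0.2313] rot [ 3.142e+00  1.000e-03 -1.669e+00] F [-0.6  0.8 -0.1] gap 0.0001
shift mm [-164.4    0.2   79.4] turn -0.02 yaw now -95.62
```

Emit:
{"method": "apply_moves", "body": {
  "rows": "-0.02 0 0 0; -0.055 0 0 0; -0.095 0 0 0; -0.135 0 0 0; -0.158 0 0 0; -0.164 0 0 0; -0.164 0 0 0; -0.164 0 0 0"
}}

```text
time: 46.95
ee_pos: [0.5952, 0.2146, 0.231]
eef_rot: [3.14, -0.001, -1.669]
force: [1.1, 0.6, 0.3]
finger_gap: 0.0002
```

```bash
python3 - <<'E'
from h import *
to(.5951,.2162,.152,-95.6)
im,m=snap('side','s1'); u,v=proj(m,[.58,.1,.12]).astype(int); cv2.imwrite('pics/c6.png',cv2.resize(im[v-90:v+110,u-100:u+120,::-1],None,fx=3,fy=3))
E
```

```text
t 46.95 pos [0.5952 0.2146 0.231 ] rot [ 3.140e+00 -1.000e-03 -1.669e+00] F [1.1 0.6 0.3] gap 0.0002
shift mm [-1.6  0.1 79. ] turn -0.05 yaw now -95.65
```

View pics/c6.png

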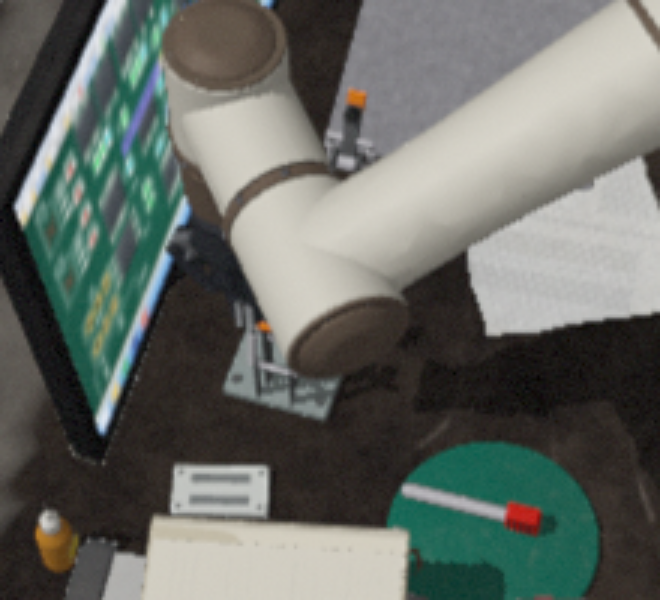

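The side view shows the tool above the left clamp's outside (tab at crop (265,326)), and the pin with its red head lying on the green plate. Lower and push.

Emit:
{"method": "apply_moves", "body": {
  "rows": "-0.001 0 0.015 0; -0.001 0 0.03 0; -0.001 0 0.045 0; -0.001 0 0.06 0; -0.001 0 0.07 0; -0.001 0 0.077 0; -0.001 0 0.079 0; -0.001 0 0.079 0"
}}

```text
time: 47.8
ee_pos: [0.5957, 0.2165, 0.1528]
eef_rot: [-3.141, 0.0, -1.669]
force: [-0.9, 0.1, -0.1]
finger_gap: -0.0003
```

Emit:
{"method": "apply_moves", "body": {
  "rows": "0.01 0 0 0; 0.02 0 0 0; 0.028 0 0 0; 0.036 0 0 0; 0.044 0 0 0; 0.052 0 0 0; 0.06 0 0 0; 0.067 0 0 0"
}}

```text
time: 48.6
ee_pos: [0.5887, 0.1491, 0.1519]
eef_rot: [3.141, -0.0, -1.669]
force: [1.6, 3.9, -1.9]
finger_gap: -0.0002
```

Emit:
{"method": "apply_moves", "body": {
  "rows": "0.007 0 0 0; 0.014 0 0 0; 0.02 0 0 0; 0.026 0 0 0; 0.032 0 0 0; 0.038 0 0 0; 0.042 0 0 0; 0.042 0 0 0"
}}

```text
time: 49.4
ee_pos: [0.5848, 0.1076, 0.1527]
eef_rot: [3.141, -0.0, -1.669]
force: [-0.5, -0.1, 0.5]
finger_gap: 0.0003
```

```bash
python3 - <<'E'
from meas import *
st()
im,m=snap('top','t15'); mt=m; cv2.imwrite('pics/c7.png',cv2.resize(im[180:260,260:380,::-1],None,fx=5,fy=5))
im,m=snap('side','s2'); u,v=proj(m,[.58,.1,.12]).astype(int); cv2.imwrite('pics/c8.png',cv2.resize(im[v-90:v+60,u-60:u+90,::-1],None,fx=4,fy=4))
E
```

```text
t 49.4 pos [0.5848 0.1076 0.1527] rot [ 3.141 -0.    -1.669] F [-0.5 -0.1  0.5] gap 0.0003
```

Push force rose to 3.9 N, then dropped to zero, which suggests a snap. Now the right one, from its outside.

Emit:
{"method": "apply_moves", "body": {
  "rows": "0 0 -0.04 0; 0 0 -0.08 0; 0.04 0 -0.08 0; 0.085 0 -0.08 0; 0.13 0 -0.08 0; 0.175 0 -0.08 0; 0.21 0 -0.08 0; 0.222 0 -0.08 0"
}}

```text
time: 50.3
ee_pos: [0.5627, -0.1152, 0.2326]
eef_rot: [3.141, -0.0, -1.671]
force: [0.3, 0.4, -0.4]
finger_gap: 0.0001
```

```bash
python3 - <<'E'
from meas import *
to(.5629,-.1122,.152,-95.6)
im,m=snap('wrist','w15')
im,m=snap('side','s3'); u,v=proj(m,[.58,.08,.1]).astype(int); cv2.imwrite('pics/c9.png',cv2.resize(im[v-80:v+70,u-70:u+80,::-1],None,fx=4,fy=4))
E
```

```text
t 50.3 pos [ 0.5627 -0.1152  0.2326] rot [ 3.141 -0.    -1.671] F [ 0.3  0.4 -0.4] gap 0.0001
shift mm [-3.1  0.1 80.6] turn -0.17 yaw now -95.77
```

View pics/c9.png

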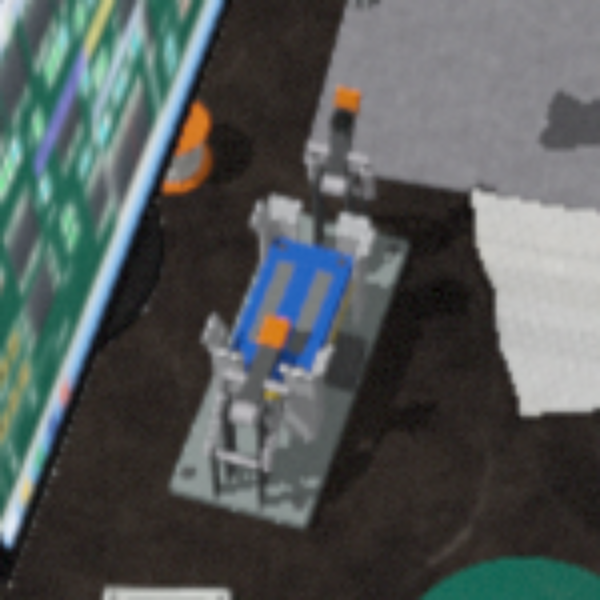

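Left clamp is shut on the blue plate (tab at crop (273,332)), right one still open at (346,100). Now push the right clamp.

Emit:
{"method": "apply_moves", "body": {
  "rows": "0 0 0.015 0; 0 0 0.03 0; 0 0 0.045 0; 0 0 0.06 0; 0 0 0.07 0; 0 0 0.078 0; 0 0 0.08 0; 0 0 0.08 0"
}}

```text
time: 51.2
ee_pos: [0.5635, -0.1124, 0.1526]
eef_rot: [-3.142, -0.0, -1.668]
force: [0.8, -0.4, -0.1]
finger_gap: -0.0001
```

Emit:
{"method": "apply_moves", "body": {
  "rows": "-0.01 0 0 0; -0.02 0 0 0; -0.028 0 0 0; -0.036 0 0 0; -0.044 0 0 0; -0.052 0 0 0; -0.06 0 0 0; -0.067 0 0 0"
}}

```text
time: 52.0
ee_pos: [0.5698, -0.0452, 0.1521]
eef_rot: [3.142, 0.0, -1.669]
force: [1.4, -3.0, -2.1]
finger_gap: -0.0001
```

Emit:
{"method": "apply_moves", "body": {
  "rows": "-0.007 0 0 0; -0.014 0 0 0; -0.02 0 0 0; -0.026 0 0 0; -0.032 0 0 0; -0.038 0 0 0; -0.042 0 0 0; -0.042 0 0 0"
}}

```text
time: 52.8
ee_pos: [0.574, -0.0037, 0.1527]
eef_rot: [-3.141, 0.0, -1.668]
force: [0.2, -0.1, -0.7]
finger_gap: -0.0001
```

Emit:
{"method": "apply_moves", "body": {
  "rows": "0 0 -0.04 0; 0 0 -0.08 0; 0.04 0 -0.08 0; 0.085 0 -0.08 0; 0.13 0 -0.08 0; 0.16 0 -0.08 0; 0.17 0 -0.08 0; 0.17 0 -0.08 0"
}}

```text
time: 53.6
ee_pos: [0.5569, -0.1746, 0.2324]
eef_rot: [3.141, 0.0, -1.671]
force: [0.8, 0.2, -0.3]
finger_gap: 0.0
```

```bash
python3 - <<'E'
from meas import *
st()
im,m=snap('side','s4'); u,v=proj(m,[.5,.14,.05]).astype(int); cv2.imwrite('pics/c10.png',cv2.resize(im[v-110:v+90,u-100:u+100,::-1],None,fx=3,fy=3))
im,m=snap('top','t16'); M=masks(im); print(rects(im,m,M['orange'],.09,(290,200,345,235),5)); print(rects(im,m,M['blue'],.081,(290,200,345,235),20)); print('pin',rects(im,m,M['red'],.03,(215,250,285,320),8))
E
```

```text
t 53.6 pos [ 0.5569 -0.1746  0.2324] rot [ 3.141  0.    -1.671] F [ 0.8  0.2 -0.3] gap 0.0
[(array([0.5824, 0.0898]), array([ 9.3, 15.4]), -0.8, array([304., 214.]))]
[(array([0.5785, 0.0654]), array([56.6, 81.2]), -5.5, array([311., 217.]))]
pin [(array([0.3462, 0.2525]), array([15.9, 25.2]), -89.9, array([254., 292.]))]
```

View pics/c10.png

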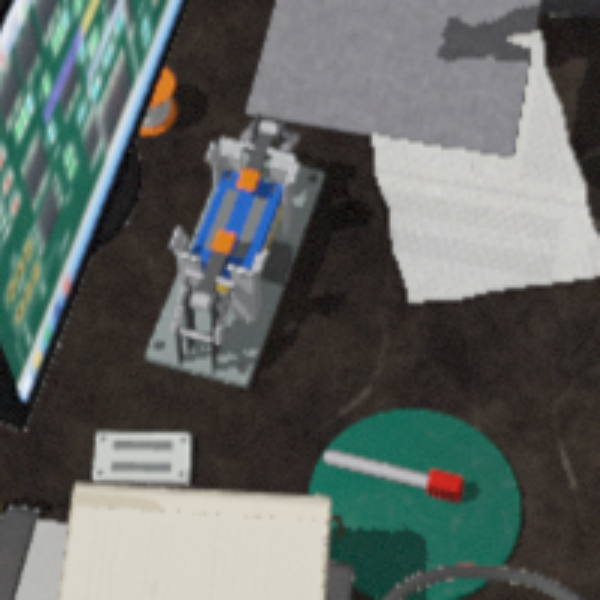

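Both tabs now sit on the blue plate at (248,179) and (223,243), the pin lies on the green plate, and the gripper is clear of everything. Handing in.

```bash
python3 -c "
from h import *
st(); print(r.hand_in())"
```

```text
t 53.7 pos [ 0.5573 -0.1729  0.2325] rot [ 3.142  0.    -1.668] F [0.2 1.1 0.1] gap -0.0001
the job is handed in; nothing more can be done
None
```

The job was finished and handed in at 53.7 s of robot time. I drew out the lock pin and laid it on the green plate. There was no red plate, so I stacked yellow, white and blue in the nest, and both clamps snapped shut on top.

- **Plates:** Each plate was let go and then pressed with closed fingers at about 10.5–12.6 N. The fingers came to a firm stop exactly 12 mm higher per plate. Bed travel was inferred from this force and stop, not seen directly in a picture.
- **Blue plate:** It was knocked about 3 cm aside partway through, so I found it again before grasping it.
- **Last checks:** In the last side view both clamp tabs sit on the blue plate. Blue measured within about 1 mm and 1° of the nest in a wrist picture taken after its press, before the clamps were shut. The pin lies about 29 mm from the green plate's centre, and the gripper is clear of everything.
- **Not measured:** I did not read the clamp angles or their forces. White's position in the nest was judged by eye from one wrist picture, because the colour mask failed there. The spool looked unmoved in that last view. I did not check the calculator again, but never moved near it.
- **Disagreements:** My nest position estimates differed by 2–3 mm between the top and wrist cameras. I used the wrist values, and every plate dropped in without jamming.

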